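# Change the board in a clamped test fixture

### The arm

A 6-joint arm with a two-finger parallel gripper is mounted at the origin on a cart in front of the work surface, level with it; the furniture and walls round the work are solid. World frame = base frame: x ahead of the robot, y to its left, z up, the work surface at z = 0. Lengths are in m, angles in rad, forces in N, time in s.
With the tool pointing down it reaches from about 0.3 to 0.95 m from the base axis. Payload 3.1 kg.
Tool frame: the origin (TCP) lies between the finger pads; the fingertips stand manip.tcp_to_tips ahead of it and the grasp point (between the pads) is the TCP (manip.tcp_to_tips is the distance from the TCP to the fingertips, in m); z points along the fingers, x is the direction in which the jaws open and shut, and the axes are right-handed (so a half turn about z gives the same grasp; the last joint's range is limited). The gripper opens to 85 mm and grips with 20 to 120 N. Pads are 22 mm wide; open, the fingers measure 114 mm over their backs; the gripper's body (76 mm by 85 mm) begins 54 mm behind the grasp point. The pads swing forward as they close: fully open they stand 13 mm farther back than shut.
Start: joints at [1.202, 0.308, 1.634, -0, 1.2, -0.07], TCP at [0.184, 0.597, 0.25] pointing down, gripper open.
Joint ranges: [-3.06, 3.06], [-0.79, 1.96], [0.05, 2.63], [-1.19, 4.34], [0.05, 2.64], [-2.94, 2.94]. Speed limits (rad/s): [2.79, 2.79, 3.14, 3.14, 3.14, 3.14].

### API

Orientations are given as a unit quaternion [x, y, z, w].
In Python, from workcell import manip, vision, workorder gives the robot as it stands.
- The arm moves only by the shell command python3 -m inch 'ROWS' [OPENING] [FORCE]. ROWS is JSON, one flat list of numbers, 4 for each row, row after row: the shift along the world's x, y, z in m, then the turn about the world's z in degrees. In form: [x, y, z, roll, x, y, z, roll, ...]. A call has 1 to 12 rows; each row shifts and turns the pose as measured when the row begins; what a row does not reach is not made up. A row lasts 1/12 s, in which the tool goes at most 41.7 mm and 7.16 degrees, less where a joint would pass 70% of its speed; a pose out of reach is approached as far as the arm can. A call with a gripper value outside its range is refused whole. OPENING is the finger opening in m, from 0 to 0.0854, set as the call begins (- or left out, the last holds). The fingers move at their own pace and stop on an object; FORCE is the grip in N (left out, the last holds). Time passes only in rows, so rows that do not move let the fingers close. It gives the time, the measured TCP pose, the force and the opening at its end, in the units of the state.
- manip.get_state(): the state, without advancing time (a new reading comes with each control period).
- vision.capture(name): name is "side" or "top"; returns the picture (384x512x3 uint8, red, green, blue); there is no depth.
- vision.get_calibration(name): a dict with "fx", "fy", "cx", "cy" (pixels), "distortion" ([k1, k2, p1, p2, k3] as OpenCV has them; the pictures are not rectified), "eye" and "attitude" of the camera in the world. Camera axes: x right, y down, z forward; pixel columns grow to the right and rows downward; lengths in m; the calibration is good to about 2 mm. A picture is of the moment at which its call begins. get_calibration takes no time and is no camera call.
- workorder.finish_job(): hands the job in, once; it reports no verdict.
The state is a dict: "clock": time; "joints": joint angles; "joint_vel": joint speeds; "tau": joint torques, N m; "eef_pos": TCP position; "ee_rot": TCP orientation; "force": force on the tool from outside, world axes, zero at the start; "wrist_torque": the same for the moment, N m; "width": opening from 0.0 (shut) to 1.0 (fully open).
Only numpy, scipy, OpenCV 4.12 (cv2) and the standard library are available. Lean on these libraries where they do the work, as an engineer would, in place of code of your own. Each camera call takes 0.05 s, during which the arm holds its last target.

### The job

The board in the test fixture is finished: swing the cam lever open, lay the clamp bar and then the heatsink aside on the rubber mat, and put the tested board into the empty tray. Then put the waiting board from the other tray into the nest, standing flat between its pins, set the heatsink back centred on it the same way round as before, drop the clamp bar fully into its two slots and swing the lever shut over its end. Let go of everything.

Things in the scene. Friction and masses are not known exactly. Their poses are not given: they have to be found in the camera images.
- fixture: Fixed test fixture, 168x176 mm. Origin: bench level under nest centre; x to the rear block, y to the lever's cheek. Nest floor z 12 mm; white cone pins 14 mm tall leave a 60 (x) x 85 (y) mm board 2.5 mm play. Steel cheeks y 58-72 mm each side, x +-34, top z 65; top-open slot at x 0, 16 mm wide, floor z 53, mouth flared to 28. Rear block x 72-96, to z 41.
- cam_lever (a joint): Steel lever on the +y cheek, vertical pivot at fixture (25, 65) mm. 0 = shut: arm points to fixture -x, over the bar's end in the slot (1 mm above), so the bar cannot be lifted. Grows (rad) as the knob swings outward to fixture +y; slot clear from 1.2; stop at 1.7. Stays where left (friction, 2 N at the knob).
- lever_knob (a point): Middle of the lever's upright black knob, 14 mm in diameter, 27 mm tall, from the arm's top at z 72 mm to z 99 mm, 60 mm from the pivot. This point is at z 87 mm.
- clamp_bar: Loose aluminium bar, 14 (x) x 142 (y) x 18 mm, 110 to 225 g, black grip inlay mid-length. Origin: centre of its flat underside, which is 110 mm long; the ends (|y| 53-71 mm, 12 mm wide) are stepped 6 mm higher and rest on the slot floors. Seated: origin at fixture (0, 0, 47) mm, along fixture y, 1 mm above the heatsink.
- heatsink: Loose grey finned heatsink, 30 (x) x 50 (y) x 26 mm, 55 to 115 g. Origin: centre of its flat underside. At the start it stands on the middle of the tested board under the bar, its y along the fixture's y, origin at fixture z 20 mm.
- board_tested: Green control board in the fixture at the start, 60 (x) x 85 (y) mm, 60 g, on four 6 mm standoffs; the board lies 6-8 mm above its feet (heatsink's seat at 8 mm). Origin: centre, at the feet's level. Take it by its long edges, fingers closing along x near y = 0: fixture and trays leave room there.
- board_new: The waiting board, same kind, size and origin as board_tested; it stands in tray_in at the start.
- tray_in: Black open tray, fixed, 156 (x) x 136 (y) mm over its rim, 14 mm high, inside 144 x 124 mm, floor 3 mm above the bench; holds the waiting board at the start. Origin: centre of its underside.
- tray_out: The other tray, same as tray_in but empty at the start: the tested board goes in it. Origin: centre of its underside.
- side_mat: Flat black rubber mat, fixed, 160 (x) x 164 (y) mm, 2 mm thick: room for clamp bar and heatsink side by side. Origin: centre of its underside.
Mind the look-alikes: they are no part of the job. What is shaped like the board_new but orange is not meant.

How it is judged:
On the way, in this order (a step that is already met when the one before it is completed fails the run):
1. clamp bar and heatsink both lie on the mat (x of clamp_bar in the frame of side_mat between -0.08 and 0.08 m and y of clamp_bar in the frame of side_mat between -0.082 and 0.082 m and height (world z) of each of clamp_bar, heatsink below 0.02 m and linear speed of each of clamp_bar, heatsink below 0.03 m/s and x of heatsink in the frame of side_mat between -0.08 and 0.08 m and y of heatsink in the frame of side_mat between -0.082 and 0.082 m), for 0.2 s.
2. the tested board stands in the tray that was empty (x of board_tested in the frame of tray_out between -0.045 and 0.045 m and y of board_tested in the frame of tray_out between -0.04 and 0.04 m and height (world z) of board_tested below 0.012 m and angle between board_tested's own z axis and vertical below 0.1 rad and linear speed of board_tested below 0.03 m/s), for 0.2 s.
At the end, for the whole second after the job is handed in: Tested board flat in the once empty tray (within 45 x 40 mm of its centre). New board flat in the nest (8 mm, 0.12 rad), heatsink upright on it (10 mm, 0.25 rad), clamp bar down in both slots (8 mm, 0.12 rad), each seated to 3 mm; lever shut (under 0.2 rad). All at rest (all of step 2 and horizontal distance between each of board_new, clamp_bar and fixture below 0.008 m and z of board_new in the frame of fixture between 0.009 and 0.015 m and angle between the y axis of each of board_new, clamp_bar and the y axis of fixture, either way round below 0.12 rad and angle between each of board_new, heatsink, clamp_bar's own z axis and vertical below 0.1 rad and linear speed of each of board_new, heatsink, clamp_bar below 0.03 m/s and horizontal distance between heatsink and fixture below 0.01 m and z of heatsink in the frame of fixture between 0.017 and 0.023 m and angle between the y axis of heatsink and the y axis of fixture, either way round below 0.25 rad and z of clamp_bar in the frame of fixture between 0.044 and 0.05 m and value of joint cam_lever below 0.2 rad); the robot touches nothing.
It also fails if it takes over 125 s, if anything falls off the work surface, if the arm or the gripper's body presses on something with over 40 N, if the wrist force passes 120 N, or if a joint passes its speed limit or range.

## Working session

There is one attempt and no reset: what is moved stays moved. The work goes in short steps, Python scripts to look and compute and a shell command to move; the robot and the scene stay as the last step left them, time stands still between calls to the robot, and variables do not carry over. Pictures are saved under pics/ and viewed, and the job is handed in when it is done.

```bash
ls; mkdir -p pics
python3 - <<'E'
from workcell import manip, vision
import cv2, json
print(manip.get_state(), manip.tcp_to_tips)
for n in("top","side"):
    print(n, vision.get_calibration(n))
    im=vision.capture(n); cv2.imwrite(f'pics/{n}0.png',im[:,:,::-1])
E
```

```text
pics
{'clock': 0.0, 'joints': array([ 1.20227320e+00,  3.09037729e-01,  1.63521188e+00,  1.26395863e-05,
        1.19971454e+00, -6.96833530e-02]), 'joint_vel': array([ 8.90267949e-04,  1.51276699e-03,  7.05631391e-05, -1.44756035e-04,
       -1.37498954e-03, -1.55556295e-03]), 'tau': array([-1.58490548e-03, -4.15269148e+01, -2.76656127e+01, -2.90033413e-04,
        1.04516710e-02, -8.42479750e-06]), 'eef_pos': array([0.18373227, 0.59655009, 0.2490146 ]), 'ee_rot': array([ 8.04491818e-01,  5.93962548e-01, -1.00380321e-03,  6.31195653e-04]), 'force': array([-0.46254887,  0.23091098, -0.05050927]), 'wrist_torque': array([-0.01730802, -0.04040832,  0.04057119]), 'width': 0.9991936365096703} 0.019
top {'fx': 487.8966947474134, 'fy': 487.8966947474134, 'cx': 256.6329173326871, 'cy': 192.76765118222457, 'distortion': array([0.06760511, 0.        , 0.        , 0.        , 0.        ]), 'eye': array([ 0.40617432, -0.00996016,  1.62814893]), 'attitude': array([ 0.71362427, -0.69970896,  0.0222547 , -0.02554403])}
side {'fx': 472.007675111705, 'fy': 472.007675111705, 'cx': 261.00586690502223, 'cy': 191.46566355503052, 'distortion': array([-0.01902642,  0.        ,  0.        ,  0.        ,  0.        ]), 'eye': array([-0.00687093, -1.06399884,  0.69298095]), 'attitude': array([ 0.8274251 , -0.19589308,  0.1241284 , -0.51145453])}
```

View pics/top0.png

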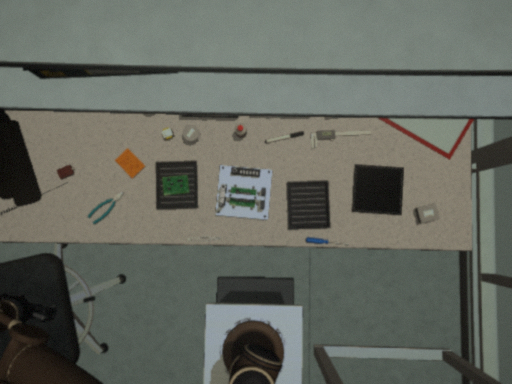

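View pics/side0.png

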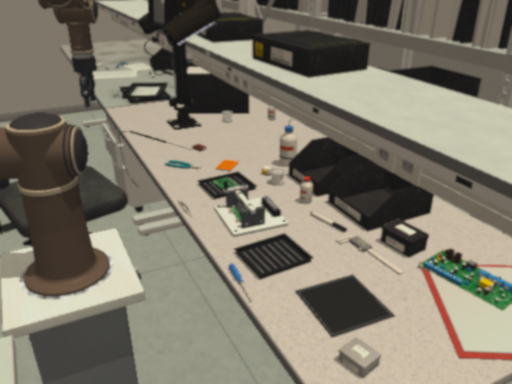

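```bash
cat > h.py <<'E'
import numpy as np, cv2
from scipy.spatial.transform import Rotation as R
from workcell import manip, vision
def cam(n):
    c=vision.get_calibration(n)
    K=np.array([[c['fx'],0,c['cx']],[0,c['fy'],c['cy']],[0,0,1]])
    return K,np.array(c['distortion']),np.array(c['eye']),R.from_quat(c['attitude']).as_matrix()
def proj(n,P):
    K,d,e,A=cam(n); P=np.atleast_2d(np.array(P,float))
    rv=cv2.Rodrigues(A.T)[0]
    return cv2.projectPoints(P,rv,-A.T@e,K,d)[0][:,0]
def back(n,uv,z):
    K,d,e,A=cam(n)
    p=cv2.undistortPoints(np.array(uv,float).reshape(-1,1,2),K,d)[:,0]
    r=np.c_[p,np.ones(len(p))]@A.T
    return e+r*((z-e[2])/r[:,2])[:,None]
def fp(F,P):
    "fixture (x,y,yaw,z0) to world"
    P=np.atleast_2d(np.array(P,float)); c,s=np.cos(F[2]),np.sin(F[2])
    return np.c_[F[0]+c*P[:,0]-s*P[:,1],F[1]+s*P[:,0]+c*P[:,1],P[:,2]]
def crop(im,x0,y0,x1,y1,k,name):
    cv2.imwrite(name,cv2.resize(im[y0:y1,x0:x1,::-1],None,fx=k,fy=k,interpolation=cv2.INTER_CUBIC))
def st():
    s=manip.get_state(); r=R.from_quat(s['ee_rot']).as_matrix()
    x=r[:,0]
    print('t %.2f'%s['clock'],'pos',s['eef_pos'].round(4),'jawaxis deg %.2f'%np.degrees(np.arctan2(x[1],x[0])),'zaxis',r[:,2].round(4),'F',s['force'].round(1),'w %.4f'%(s['width']*.0854),'j',s['joints'].round(2))
E
python3 - <<'E'
from h import *
import cv2
st()
print(proj('top',[[0,0,0],[.184,.597,.25],[.4,0,0]]),proj('side',[[0,0,0],[.184,.597,.25],[.4,0,0]]))
im=cv2.imread('pics/top0.png')[:,:,::-1]; crop(im,145,150,275,230,6,'pics/a.png'); crop(im,270,150,410,235,5,'pics/b.png')
im=cv2.imread('pics/side0.png')[:,:,::-1]; crop(im,190,165,300,240,7,'pics/c.png'); crop(im,225,220,405,345,4,'pics/d.png')
E
```

```text
t 0.10 pos [0.1838 0.5966 0.2492] jawaxis deg 72.88 zaxis [-7.0e-04 -1.9e-03 -1.0e+00] F [-0.3  0.2  0.6] w 0.0857 j [ 1.2   0.31  1.64 -0.    1.2  -0.07]
[[253.08757111 351.21868671]
 [ 36.21565468 303.0023431 ]
 [255.55273765 227.63735823]] [[ 67.60000038 269.7342308 ]
 [ 90.09581216 101.57690063]
 [218.06312116 232.23482169]]
```

View pics/a.png

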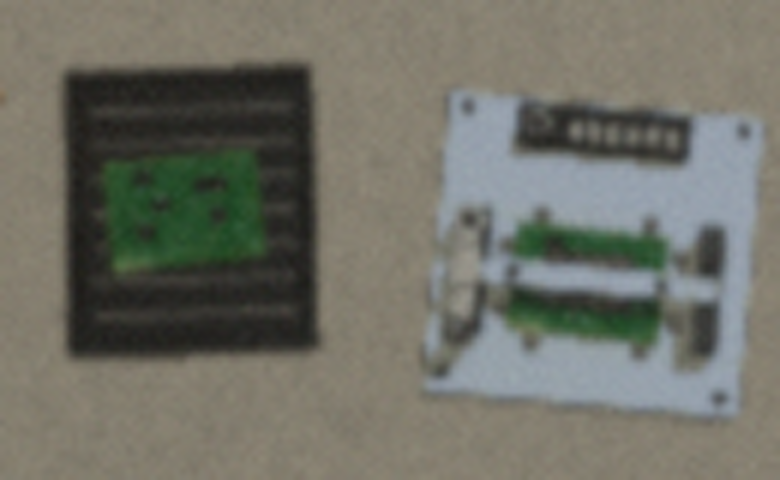

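View pics/b.png

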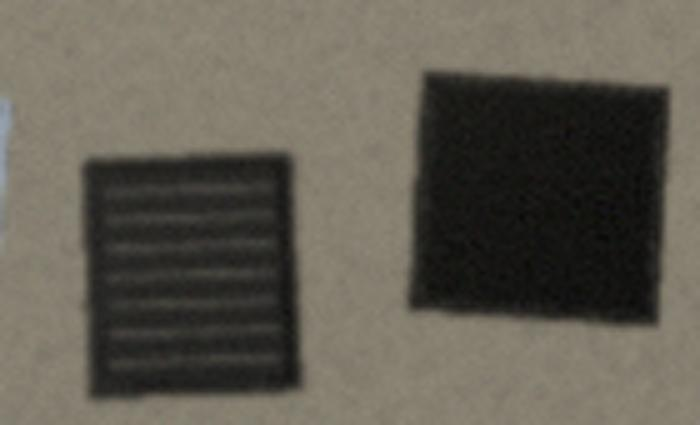

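View pics/c.png

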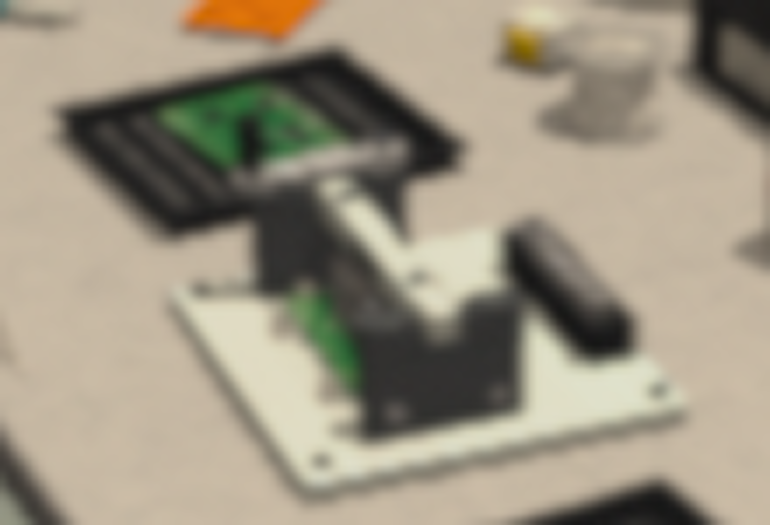

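View pics/d.png

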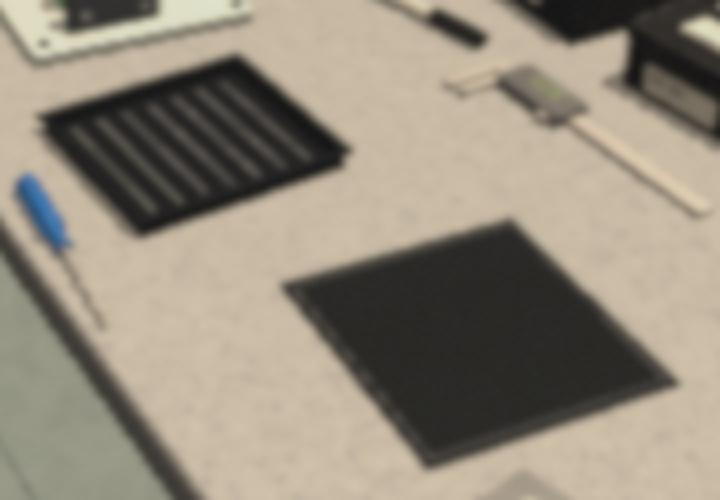

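```bash
cat > m1.py <<'E'
from h import *
def px(p,x0,y0,k): p=np.array(p,float); return (p+.5)/k-.5+[x0,y0]
def fit(W,M):
    W=np.array(W)[:,:2];M=np.array(M)[:,:2]
    mw,mm=W.mean(0),M.mean(0)
    H=(M-mm).T@(W-mw); a=np.arctan2(H[0,1]-H[1,0],H[0,0]+H[1,1])
    Rm=np.array([[np.cos(a),-np.sin(a)],[np.sin(a),np.cos(a)]])
    t=mw-Rm@mm; res=W-(M@Rm.T+t)
    return t,np.degrees(a),res
def rep(n,w,M):
    t,a,r=fit(w,M); print(n,t.round(4),'deg %.2f'%a,'res mm',(r*1000).round(1).tolist())
a=lambda p:px(p,145,150,6); b=lambda p:px(p,270,150,5)
c7=lambda p:px(p,190,165,7); d4=lambda p:px(p,225,220,4)
plate=back('top',a([(447,90),(765,117),(740,415),(425,390)]),.012)
print(np.linalg.norm(np.diff(plate,axis=0),axis=1))
rep('plate top',plate,[(.096,.088),(.096,-.088),(-.072,-.088),(-.072,.088)])
p2=back('side',c7([(170,290),(310,492),(688,408)]),.012)
rep('plate side',p2,[(-.072,.088),(-.072,-.088),(.096,-.088)])
S=lambda x,y:[(x/2,y/2),(x/2,-y/2),(-x/2,-y/2),(-x/2,y/2)]
rep('tray_in',back('top',a([(65,72),(308,65),(318,347),(70,355)]),.012),S(.156,.136))
rep('tray_out',back('top',b([(85,160),(291,153),(300,387),(91,397)]),.012),S(.156,.136))
rep('tray_out side',back('side',d4([(240,55),(350,152),(140,225),(40,118)]),.014),[(.078,.068),(.078,-.068),(-.078,-.068),(-.078,.068)])
rep('mat',back('top',b([(425,73),(668,88),(657,323),(411,307)]),.002),S(.16,.164))
rep('mat side',back('side',d4([(510,220),(678,382),(430,467),(284,287)]),.002),S(.16,.164))
rep('bnew',back('top',a([(105,162),(257,150),(266,250),(115,272)]),.011),S(.06,.085))
E
python3 m1.py
```

```text
[0.17721481 0.1657699  0.17425722]
plate top [0.5064 0.0426] deg -3.42 res mm [[-0.3, 0.9], [-1.4, -0.3], [0.9, 0.6], [0.8, -1.2]]
plate side [0.5036 0.0346] deg -4.23 res mm [[0.9, 1.3], [1.1, -2.3], [-2.0, 1.0]]
tray_in [0.5379 0.2658] deg 3.11 res mm [[0.8, -0.5], [0.1, 1.0], [-0.6, -0.4], [-0.3, -0.0]]
tray_out [ 0.4804 -0.1719] deg 2.95 res mm [[-0.1, -0.2], [0.2, -0.9], [1.2, -0.3], [-1.3, 1.4]]
tray_out side [ 0.4786 -0.1788] deg 3.13 res mm [[0.0, -1.2], [-2.4, 2.3], [0.8, 1.8], [1.6, -2.9]]
mat [ 0.5364 -0.4031] deg -2.69 res mm [[-1.9, -1.7], [-1.4, 1.5], [1.9, 1.2], [1.4, -1.0]]
mat side [ 0.5348 -0.4068] deg -2.44 res mm [[-2.2, -2.3], [-1.7, 2.5], [1.9, 2.9], [2.0, -3.1]]
bnew [0.5384 0.2685] deg 7.36 res mm [[0.6, -0.6], [-1.9, -0.1], [2.1, 1.0], [-0.8, -0.4]]
```

```bash
cat > ov.py <<'E'
from h import *
def box(x0,x1,y0,y1,z0,z1):
    v=[(x,y,z) for x in(x0,x1) for y in(y0,y1) for z in(z0,z1)]
    return [(v[i],v[j]) for i in range(8) for j in range(i+1,8) if sum(a!=b for a,b in zip(v[i],v[j]))==1]
def segs(lever=0.,bar=True,hs=True,bd=True):
    s=[]
    s+=[(e,(255,0,0)) for e in box(-.072,.096,-.088,.088,0,.012)]
    s+=[(e,(0,255,255)) for q in(1,-1) for e in box(-.034,.034,q*.058,q*.072,.012,.065)]
    s+=[(e,(255,255,0)) for e in box(.072,.096,-.05,.05,.012,.041)]
    if bar:s+=[(e,(255,0,255)) for e in box(-.007,.007,-.071,.071,.053,.065)]
    if hs:s+=[(e,(0,0,255)) for e in box(-.015,.015,-.025,.025,.020,.046)]
    if bd:s+=[(e,(0,255,0)) for e in box(-.03,.03,-.0425,.0425,.018,.020)]
    p=(.025,.065);k=(p[0]-.06*np.cos(lever),p[1]+.06*np.sin(lever))
    s+=[(((*p,.072),(*k,.072)),(255,128,0)),(((*k,.072),(*k,.099)),(255,128,0))]
    return s
def draw(im,n,F,k,x0,y0,x1,y1,name,sg):
    c=cv2.resize(im[y0:y1,x0:x1,::-1],None,fx=k,fy=k,interpolation=cv2.INTER_CUBIC).copy()
    for (a,b),col in sg:
        q=(proj(n,fp(F,[a,b]))-[x0,y0]+.5)*k-.5
        cv2.line(c,*[tuple(int(round(t*16)) for t in r) for r in q],col[::-1],1,cv2.LINE_AA,4)
    cv2.imwrite(name,c)
E
python3 - <<'E'
from ov import *
F=(.5064,.0426,np.radians(-3.42))
t=cv2.imread('pics/top0.png')[:,:,::-1];s=cv2.imread('pics/side0.png')[:,:,::-1]
draw(t,'top',F,9,210,158,280,224,'pics/e.png',segs())
draw(s,'side',F,7,190,165,300,240,'pics/f.png',segs())
E
```

```text
(no output)
```

View pics/e.png

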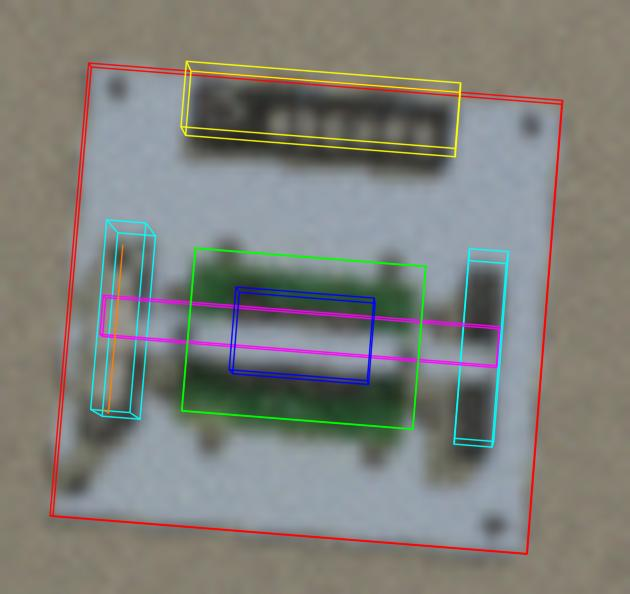

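View pics/f.png

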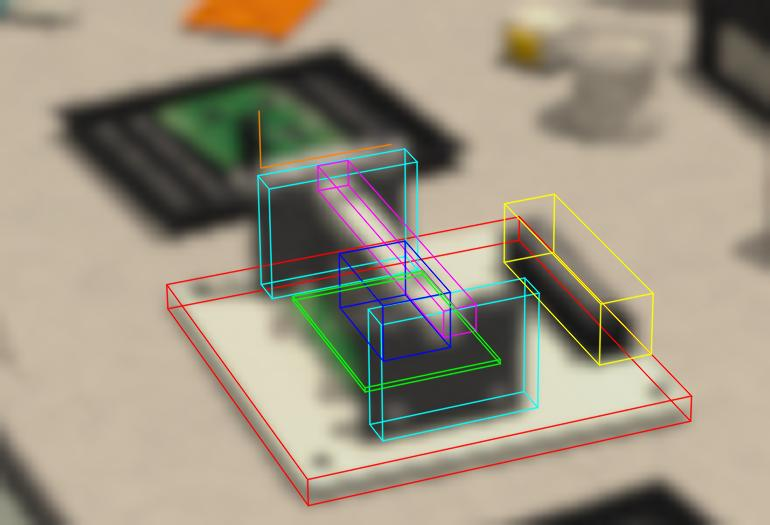

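```bash
sed -i 's/box(-.072,.096,-.088,.088,0,.012)/box(-.068,.100,-.088,.088,0,.012)/' ov.py
python3 - <<'E'
from ov import *
F=(.5024,.0428,np.radians(-3.42))
t=cv2.imread('pics/top0.png')[:,:,::-1];s=cv2.imread('pics/side0.png')[:,:,::-1]
draw(t,'top',F,9,210,158,280,224,'pics/e.png',segs())
draw(s,'side',F,7,190,165,300,240,'pics/f.png',segs())
E
```

```text
(no output)
```

View pics/e.png

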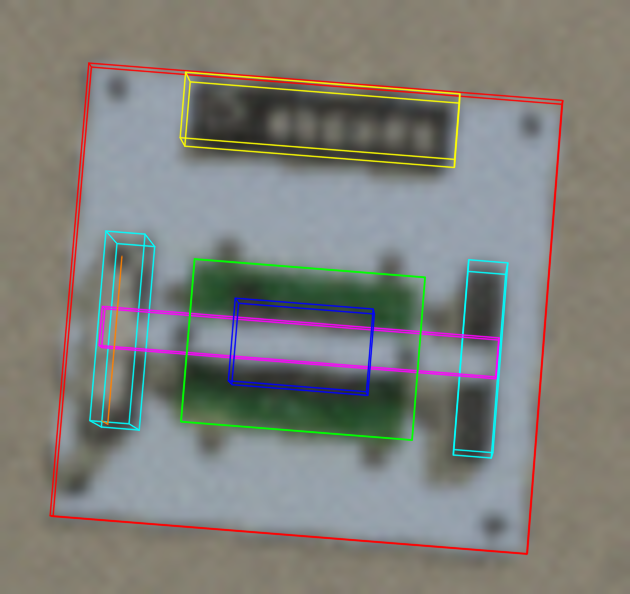

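View pics/f.png

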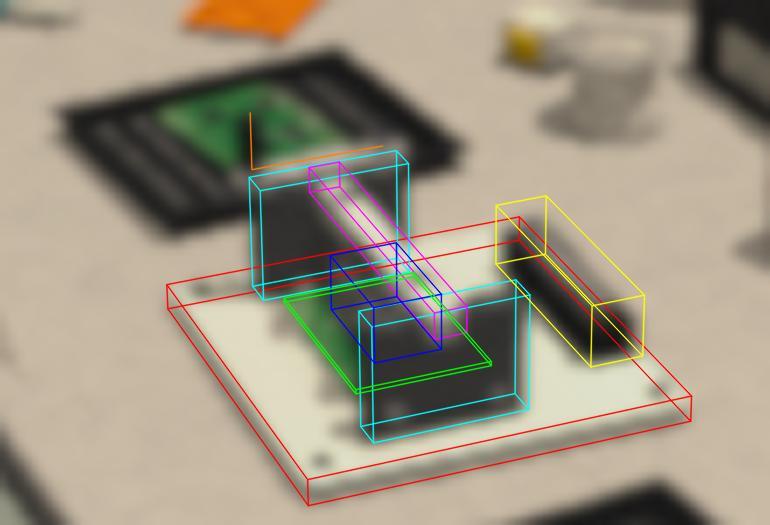

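```bash
python3 -m inch '[0.02,-0.034,-0.002,1.2,0.02,-0.034,-0.002,1.2,0.02,-0.034,-0.002,1.2,0.02,-0.034,-0.002,1.2,0.02,-0.034,-0.002,1.2,0.02,-0.034,-0.002,1.2,0.02,-0.034,-0.002,1.2,0.02,-0.034,-0.002,1.2,0.02,-0.034,-0.002,1.2,0.02,-0.034,-0.002,1.2,0.02,-0.034,-0.002,1.2,0.02,-0.034,-0.002,1.2]' 0.04 20; python3 -c "
from h import *
st()
F=(.5024,.0425,np.radians(-3.42)); print(fp(F,[[-.035,.065,.1]]))
th=np.radians(np.arange(13)*7.1)
K=fp(F,np.c_[.025-.06*np.cos(th),.065+.06*np.sin(th),th*0])
print((np.diff(K,axis=0)*1000).round(1).tolist())"
```

```text
clock: 1.1
eef_pos: [0.4226, 0.1747, 0.2192]
ee_rot: [0.714, 0.7, -0.003, -0.001]
force: [1.1, -0.0, -0.2]
width: 0.469
t 1.10 pos [0.4226 0.1747 0.2192] jawaxis deg 88.91 zaxis [-0.0049 -0.0025 -1.    ] F [ 1.1 -0.  -0.2] w 0.0400 j [ 0.3   0.02  2.04 -0.    1.09 -1.25]
[[0.4713399  0.10947216 0.1       ]]
[[0.9, 7.4, 0.0], [1.8, 7.2, 0.0], [2.7, 6.9, 0.0], [3.5, 6.5, 0.0], [4.3, 6.1, 0.0], [5.0, 5.5, 0.0], [5.7, 4.8, 0.0], [6.2, 4.1, 0.0], [6.7, 3.3, 0.0], [7.0, 2.4, 0.0], [7.3, 1.5, 0.0], [7.4, 0.6, 0.0]]
```

```bash
python3 -m inch '[0.016,-0.022,-0.02,-1,0.016,-0.022,-0.02,-1,0.0165,-0.021,-0.029,-0.3,0,0,-0.005,0,0,0,0,0,0,0,0,0]'; python3 -c "
from h import *
st()
im=vision.capture('side');crop(im,190,120,300,240,6,'pics/g.png')
im=vision.capture('top');crop(im,200,140,290,230,6,'pics/g2.png')
print(proj('side',[manip.get_state()['eef_pos'],manip.get_state()['eef_pos']-[0,0,.019]]),proj('top',[manip.get_state()['eef_pos']]))
"
```

```text
clock: 1.6
eef_pos: [0.4758, 0.0987, 0.1424]
ee_rot: [0.732, 0.681, -0.002, 0.0]
force: [-0.4, 0.6, -0.1]
width: 0.467
t 1.60 pos [0.4758 0.0987 0.1424] jawaxis deg 85.87 zaxis [-0.0021 -0.0032 -1.    ] F [-0.4  0.6 -0.1] w 0.0399 j [ 0.12  0.18  2.04 -0.    0.92 -1.38]
[[227.73123305 167.7129085 ]
 [227.90239243 173.68313783]] [[223.08018061 202.06920494]]
```

View pics/g.png

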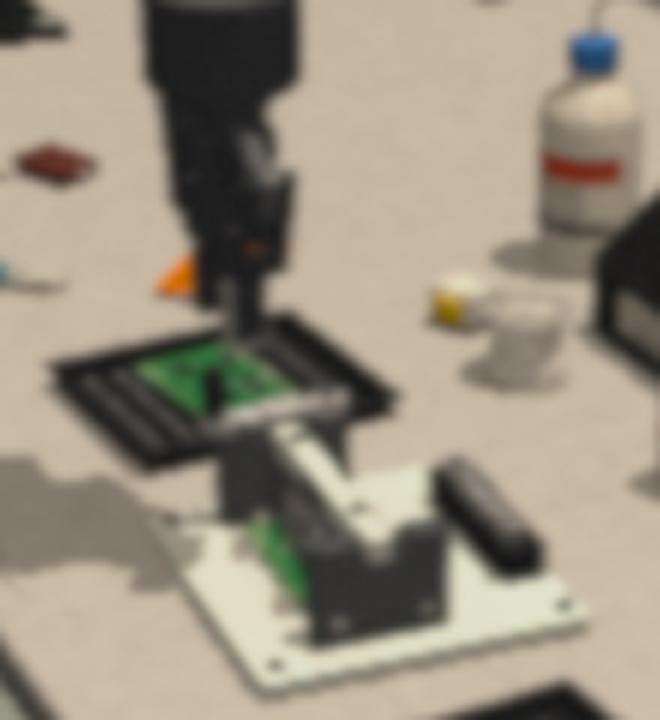

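View pics/g2.png

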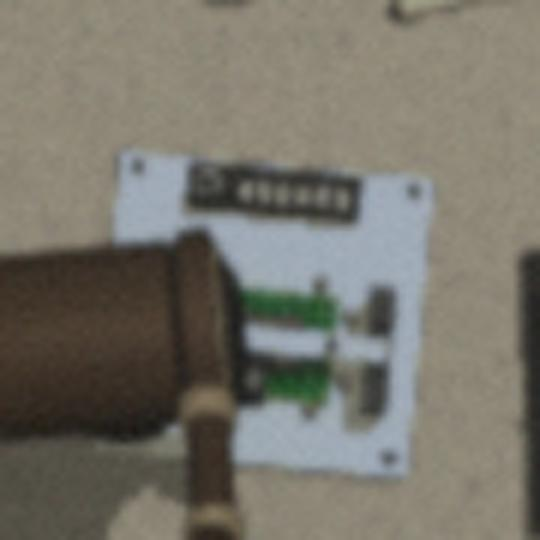

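```bash
python3 -m inch '[-0.0045,0.0108,-0.01,0.7,0,0,-0.02,0,0,0,-0.018,0,0,0,0,0,0,0,0,0]'; python3 -c "
from h import *
st()"
```

```text
clock: 2.12
eef_pos: [0.4725, 0.1185, 0.0987]
ee_rot: [0.724, 0.69, 0.004, 0.004]
force: [1.1, 0.4, -0.6]
width: 0.47
t 2.12 pos [0.4725 0.1185 0.0987] jawaxis deg 87.22 zaxis [ 0.0115  0.001  -0.9999] F [ 1.1  0.4 -0.6] w 0.0402 j [ 0.16  0.25  2.07 -0.    0.81 -1.36]
```

```bash
python3 -m inch '[-0.0006,-0.0045,0,0,-0.0006,-0.0045,0,0,0,0,0,0,0,0,0,0]'; python3 -c "
from h import *
st()"
```

```text
clock: 2.45
eef_pos: [0.4721, 0.1113, 0.1018]
ee_rot: [0.723, 0.691, 0.007, 0.005]
force: [0.4, 0.7, 0.2]
width: 0.469
t 2.45 pos [0.4721 0.1113 0.1018] jawaxis deg 87.47 zaxis [ 0.0161  0.0021 -0.9999] F [0.4 0.7 0.2] w 0.0401 j [ 0.14  0.24  2.07 -0.    0.81 -1.38]
```

```bash
python3 -m inch '[-0.0005,-0.001,-0.004,0,0,0,-0.003,0,0,0,0,0,0,0,0,0,0,0,0,0]'; python3 -c "
from h import *
st()"
```

```text
clock: 2.87
eef_pos: [0.4731, 0.1097, 0.0958]
ee_rot: [0.723, 0.691, 0.008, 0.006]
force: [0.3, 0.3, -0.9]
width: 0.472
t 2.87 pos [0.4731 0.1097 0.0958] jawaxis deg 87.37 zaxis [ 0.0198  0.0026 -0.9998] F [ 0.3  0.3 -0.9] w 0.0403 j [ 0.14  0.25  2.08 -0.    0.8  -1.39]
```

```bash
python3 -m inch '[-0.0005,0,0,0,0,0,0,0,0,0,0,0,0,0,0,0,0,0,0,0,0,0,0,0]' 0 20; python3 -c "
from h import *
st()"
```

```text
clock: 3.37
eef_pos: [0.4725, 0.1099, 0.0957]
ee_rot: [0.723, 0.691, 0.008, 0.006]
force: [-0.2, 1.1, -0.3]
width: 0.151
t 3.37 pos [0.4725 0.1099 0.0957] jawaxis deg 87.37 zaxis [ 0.0194  0.0029 -0.9998] F [-0.2  1.1 -0.3] w 0.0129 j [ 0.14  0.25  2.08  0.    0.8  -1.39]
```

```bash
python3 -m inch '[0.0009,0.0074,0,-7.1,0.0018,0.0072,0,-7.1,0.0027,0.0069,0,-7.1,0.0035,0.0065,0,-7.1,0.0043,0.0061,0,-7.1,0.005,0.0055,0,-7.1,0.0057,0.0048,0,-7.1,0.0062,0.0041,0,-7.1,0.0067,0.0033,0,-7.1,0.007,0.0024,0,-7.1,0.0073,0.0015,0,-7.1,0.0074,0.0006,0,-7.1]'; python3 -c "
from h import *
st()
F=(.5024,.0425,np.radians(-3.42))
p=manip.get_state()['eef_pos'];d=p[:2]-fp(F,[[.025,.065,0]])[0,:2]
print(np.linalg.norm(d),np.degrees(np.arctan2(d[1],d[0])), 'lever deg', 180-3.42-np.degrees(np.arctan2(d[1],d[0])))"
```

```text
clock: 4.37
eef_pos: [0.5307, 0.1646, 0.0957]
ee_rot: [1.0, 0.01, -0.003, 0.013]
force: [-0.7, -1.5, 2.2]
width: 0.149
t 4.37 pos [0.5307 0.1646 0.0957] jawaxis deg 1.19 zaxis [-0.0053 -0.0253 -0.9997] F [-0.7 -1.5  2.2] w 0.0128 j [ 0.23  0.38  1.89 -0.03  0.88  0.23]
0.05867420878016217 90.49322397255207 lever deg 86.08677602744794
```

```bash
python3 -m inch '[0,0,0,0,0,0,0,0,0,0,0.01,0,0,0,0.025,-1,0,0,0.02,-1.5,0,-0.01,0.005,-1.5,-0.004,-0.028,0,-0.5,-0.008,-0.04,0,0,-0.008,-0.03,0,0,-0.004,-0.01,0,0,0,0,0,0,0,0,0,0]' 0.04; python3 -c "
from h import *
st()
im=vision.capture('side');crop(im,190,120,300,240,6,'pics/g.png')
im=vision.capture('top');crop(im,200,140,290,230,6,'pics/g2.png')
"
```

```text
clock: 5.37
eef_pos: [0.5028, 0.0405, 0.1601]
ee_rot: [1.0, -0.022, -0.002, 0.013]
force: [-1.3, -0.4, 0.3]
width: 0.47
t 5.37 pos [0.5028 0.0405 0.1601] jawaxis deg -2.51 zaxis [-0.0049 -0.0249 -0.9997] F [-1.3 -0.4  0.3] w 0.0402 j [ 0.01  0.19  1.98 -0.03  0.97  0.07]
```

View pics/g.png

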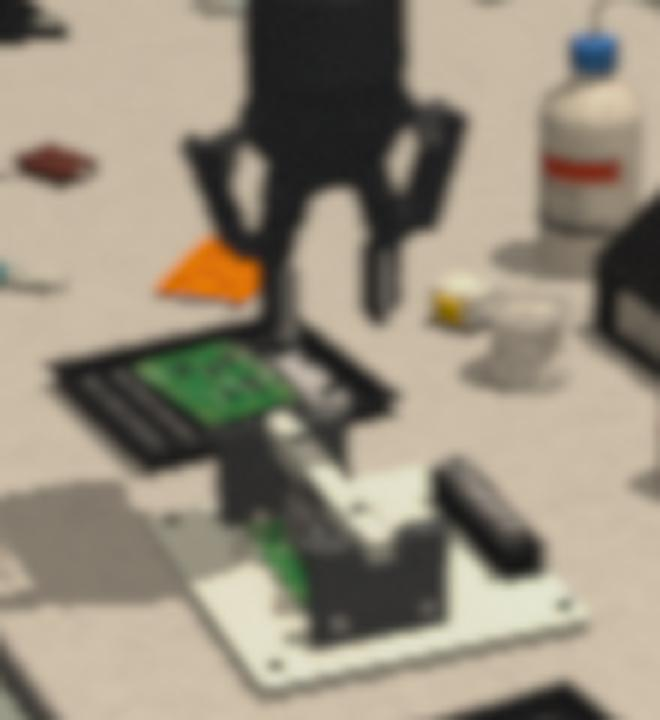

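```bash
python3 -m inch '[0,0.001,-0.02,-0.5,0,0.0005,-0.025,-0.4,0,0,-0.02,0,0,0,-0.012,0,0,0,-0.008,0,0,0,-0.004,0,0,0,0,0,0,0,0,0]' 0.04; python3 -c "
from h import *
st()"
```

```text
clock: 6.13
eef_pos: [0.5081, 0.0521, 0.0688]
ee_rot: [1.0, -0.023, 0.002, 0.011]
force: [-0.7, -0.1, 0.2]
width: 0.463
t 6.13 pos [0.5081 0.0521 0.0688] jawaxis deg -2.66 zaxis [ 0.0027 -0.022  -0.9998] F [-0.7 -0.1  0.2] w 0.0396 j [ 0.03  0.35  2.01 -0.03  0.78  0.1 ]
```

```bash
python3 -m inch '[-0.0025,-0.005,0,-0.5,-0.0025,-0.004,0,-0.3,0,-0.001,0,0,0,0,0,0,0,0,0,0]' 0.04; python3 -c "
from h import *
st()"
```

```text
clock: 6.55
eef_pos: [0.5053, 0.0414, 0.072]
ee_rot: [0.999, -0.031, 0.005, 0.011]
force: [-0.5, -0.6, -0.1]
width: 0.468
t 6.55 pos [0.5053 0.0414 0.072 ] jawaxis deg -3.51 zaxis [ 0.0086 -0.022  -0.9997] F [-0.5 -0.6 -0.1] w 0.0400 j [ 0.01  0.33  2.03 -0.03  0.77  0.09]
```

```bash
python3 -m inch '[-0.0025,0,-0.003,0,0,0,-0.001,0,0,0,0,0,0,0,0,0]' 0.04; python3 -c "
from h import *
st()"
```

```text
clock: 6.88
eef_pos: [0.5033, 0.0409, 0.0687]
ee_rot: [0.999, -0.031, 0.006, 0.011]
force: [-1.2, 0.0, 0.2]
width: 0.468
t 6.88 pos [0.5033 0.0409 0.0687] jawaxis deg -3.57 zaxis [ 0.0108 -0.0219 -0.9997] F [-1.2  0.   0.2] w 0.0400 j [ 0.01  0.34  2.03 -0.03  0.76  0.09]
```

```bash
python3 -m inch '[0,0,0,0,0,0,0,0,0,0,0,0,0,0,0,0,0,0,0,0,0,0,0,0]' 0 60; python3 -c "
from h import *
st()
im=vision.capture('side');crop(im,190,120,300,240,6,'pics/g.png')"
```

```text
clock: 7.38
eef_pos: [0.5031, 0.041, 0.0687]
ee_rot: [0.999, -0.031, 0.005, 0.011]
force: [-0.8, -0.2, 0.5]
width: 0.144
t 7.38 pos [0.5031 0.041  0.0687] jawaxis deg -3.60 zaxis [ 0.0098 -0.0219 -0.9997] F [-0.8 -0.2  0.5] w 0.0123 j [ 0.01  0.34  2.03 -0.03  0.76  0.09]
```

View pics/g.png

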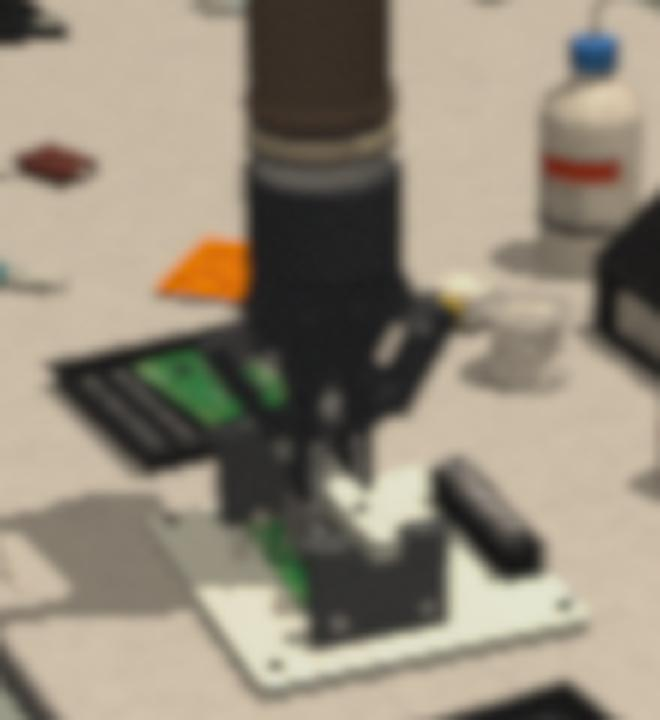

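```bash
python3 -m inch '[0,0,0.01,0,0,0,0.02,0,0,0,0.025,0,0,0,0.02,0,0,-0.01,0.012,0,0.003,-0.02,0,0,0.005,-0.03,0,0,0.006,-0.036,0,0,0.006,-0.036,0,0,0.006,-0.036,0,0,0.006,-0.036,0,0,0.006,-0.036,0,0]' 0 60; python3 -m inch '[0.006,-0.036,0,0,0.006,-0.036,0,0,0.006,-0.036,0,0,0.006,-0.036,0,0,0.005,-0.03,0,0,0.004,-0.02,0,0,0.002,-0.012,0,0,0.001,-0.005,0,0,0,0,0,0,0,0,0,0]'; python3 -c "
from h import *
st()"
```

```text
clock: 8.43
eef_pos: [0.5361, -0.2002, 0.1628]
ee_rot: [1.0, -0.024, 0.003, 0.009]
force: [0.9, 0.7, -1.9]
width: 0.143
clock: 9.27
eef_pos: [0.569, -0.43, 0.1635]
ee_rot: [1.0, -0.027, 0.003, 0.01]
force: [-0.2, -0.4, -2.5]
width: 0.144
t 9.27 pos [ 0.569  -0.43    0.1635] jawaxis deg -3.11 zaxis [ 0.0046 -0.0201 -0.9998] F [-0.2 -0.4 -2.5] w 0.0123 j [-0.7   0.55  1.48 -0.01  1.1  -0.64]
```

```bash
python3 -m inch '[0.002,0.007,-0.01,0,0.002,0.005,-0.02,0,0,0,-0.025,0,0,0,-0.02,0,0,0,-0.012,0,0,0,-0.005,0,0,0,0,0,0,0,0,0]'; python3 -c "
from h import *
st()"
```

```text
clock: 9.93
eef_pos: [0.5736, -0.4035, 0.0667]
ee_rot: [1.0, -0.023, 0.001, 0.007]
force: [-0.3, 0.4, -1.1]
width: 0.147
t 9.93 pos [ 0.5736 -0.4035  0.0667] jawaxis deg -2.61 zaxis [ 0.0023 -0.0138 -0.9999] F [-0.3  0.4 -1.1] w 0.0125 j [-0.67  0.64  1.55 -0.01  0.94 -0.62]
```

```bash
python3 -m inch '[0,0,-0.008,0,0,0,-0.012,0,0,0,-0.01,0,0,0,-0.006,0,0,0,-0.003,0,0,0,0,0,0,0,0,0]'; python3 -c "
from h import *
st()"
```

```text
clock: 10.52
eef_pos: [0.576, -0.4053, 0.0278]
ee_rot: [1.0, -0.023, 0.004, 0.009]
force: [-0.3, -0.2, -1.6]
width: 0.148
t 10.52 pos [ 0.576  -0.4053  0.0278] jawaxis deg -2.62 zaxis [ 0.0079 -0.0182 -0.9998] F [-0.3 -0.2 -1.6] w 0.0126 j [-0.67  0.7   1.55 -0.01  0.88 -0.62]
```

```bash
python3 -m inch '[0,0,-0.002,0,0,0,-0.002,0,0,0,-0.0005,0,0,0,0,0,0,0,0,0]'; python3 -c "
from h import *
st()"
```

```text
clock: 10.93
eef_pos: [0.5767, -0.4063, 0.0242]
ee_rot: [1.0, -0.023, 0.005, 0.01]
force: [-0.2, 0.5, -1.5]
width: 0.146
t 10.93 pos [ 0.5767 -0.4063  0.0242] jawaxis deg -2.65 zaxis [ 0.0096 -0.0196 -0.9998] F [-0.2  0.5 -1.5] w 0.0125 j [-0.67  0.7   1.55 -0.01  0.87 -0.62]
```

```bash
python3 -m inch '[0,0,-0.001,0,0,0,-0.0005,0,0,0,0,0,0,0,0,0]'; python3 -c "
from h import *
st()"; python3 -m inch '[0,0,0,0,0,0,0,0,0,0,0,0]' 0.04; python3 -c "
from h import *
st()"; python3 -m inch '[0,0,0.01,0,0,0,0.02,0,0,0,0.03,0,0,0.005,0.03,0,0,0.015,0.02,0,0,0.025,0,0,-0.004,0.034,0,0,-0.005,0.04,0,0,-0.005,0.04,0,0,-0.005,0.04,0,0,-0.005,0.04,0,0,-0.005,0.038,0,0]' 0.05;  python3 -c "
from h import *
st()
im=vision.capture('top');crop(im,270,150,410,235,5,'pics/b.png')"
```

```text
clock: 11.27
eef_pos: [0.5774, -0.4068, 0.0241]
ee_rot: [1.0, -0.023, 0.006, 0.01]
force: [-0.3, 0.5, -1.7]
width: 0.147
t 11.27 pos [ 0.5774 -0.4068  0.0241] jawaxis deg -2.64 zaxis [ 0.0111 -0.0208 -0.9997] F [-0.3  0.5 -1.7] w 0.0126 j [-0.67  0.7   1.55 -0.01  0.87 -0.62]
clock: 11.52
eef_pos: [0.5782, -0.4074, 0.0249]
ee_rot: [1.0, -0.023, 0.007, 0.011]
force: [-0.5, -0.2, -0.9]
width: 0.471
t 11.52 pos [ 0.5782 -0.4074  0.0249] jawaxis deg -2.64 zaxis [ 0.0129 -0.0222 -0.9997] F [-0.5 -0.2 -0.9] w 0.0402 j [-0.67  0.7   1.54 -0.01  0.87 -0.62]
clock: 12.52
eef_pos: [0.5523, -0.1327, 0.1546]
ee_rot: [0.999, -0.03, 0.018, 0.018]
force: [0.1, 0.2, 0.7]
width: 0.583
t 12.52 pos [ 0.5523 -0.1327  0.1546] jawaxis deg -3.40 zaxis [ 0.0353 -0.0363 -0.9987] F [0.1 0.2 0.7] w 0.0498 j [-0.3   0.29  1.87 -0.03  0.94 -0.22]
```

View pics/b.png

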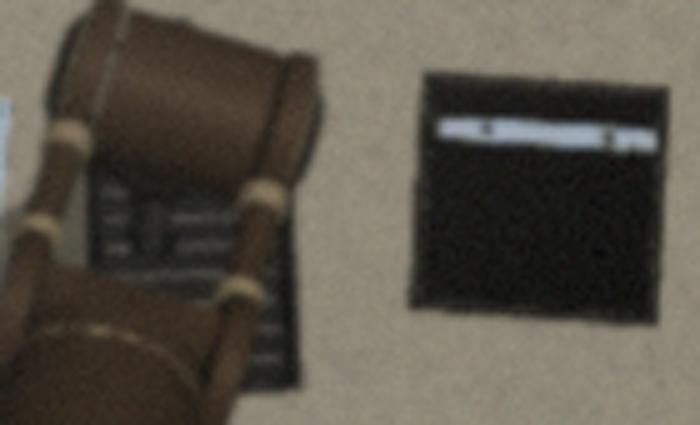

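```bash
python3 -m inch '[-0.006,0.034,0,0,-0.006,0.03,0,0,-0.006,0.025,0,0,-0.005,0.018,0,0,-0.004,0.01,0,0,-0.003,0.005,0,0,0,0,0,0,0,0,0,0]' 0.05;  python3 -c "
from h import *
st()"
```

```text
clock: 13.23
eef_pos: [0.5221, 0.0019, 0.1623]
ee_rot: [0.999, -0.025, 0.023, 0.016]
force: [1.0, -0.4, 0.5]
width: 0.586
t 13.23 pos [0.5221 0.0019 0.1623] jawaxis deg -2.84 zaxis [ 0.0452 -0.0326 -0.9984] F [ 1.  -0.4  0.5] w 0.0500 j [-0.06  0.19  1.98 -0.04  0.92  0.01]
```

```bash
python3 -m inch '[-0.005,0.012,0,-0.2,-0.006,0.012,0,-0.2,-0.005,0.01,0,-0.2,-0.002,0.004,0,0,0,0,0,0,0,0,0,0]' 0.05;  python3 -c "
from h import *
st()"; python3 -m inch '[0,0,-0.008,0,0,0,-0.012,0,0,0,-0.012,0,0,0,-0.008,0,0,0,-0.004,0,0,0,0,0]';  python3 -c "
from h import *
st()"
```

```text
clock: 13.73
eef_pos: [0.5074, 0.034, 0.1637]
ee_rot: [0.999, -0.034, 0.025, 0.017]
force: [0.9, -0.3, -0.2]
width: 0.587
t 13.73 pos [0.5074 0.034  0.1637] jawaxis deg -3.90 zaxis [ 0.0491 -0.0365 -0.9981] F [ 0.9 -0.3 -0.2] w 0.0501 j [ 0.    0.17  2.01 -0.05  0.92  0.1 ]
clock: 14.23
eef_pos: [0.5101, 0.0298, 0.117]
ee_rot: [0.999, -0.036, 0.027, 0.018]
force: [-0.8, 0.4, -0.3]
width: 0.586
t 14.23 pos [0.5101 0.0298 0.117 ] jawaxis deg -4.13 zaxis [ 0.0525 -0.0382 -0.9979] F [-0.8  0.4 -0.3] w 0.0501 j [-0.    0.24  2.03 -0.05  0.82  0.1 ]
```

```bash
python3 -m inch '[0,0,0.04,0,0,0,0.04,0]';  python3 -c "
from h import *
st()"; python3 -m inch '[0,0,0,0,0,0,0,0]';  python3 -c "
from h import *
st()"; python3 -m inch '[0.04,0,0,0,0.04,0,0,0]';  python3 -c "
from h import *
st()"; python3 -m inch '[0,0,0,0,0,0,0,0]';  python3 -c "
from h import *
st()"
```

```text
clock: 14.4
eef_pos: [0.5016, 0.0292, 0.1876]
ee_rot: [0.999, -0.037, 0.014, 0.019]
force: [1.9, 0.6, 1.6]
width: 0.588
t 14.40 pos [0.5016 0.0292 0.1876] jawaxis deg -4.18 zaxis [ 0.0275 -0.0381 -0.9989] F [1.9 0.6 1.6] w 0.0502 j [-0.01  0.13  1.99 -0.05  0.99  0.09]
clock: 14.57
eef_pos: [0.5072, 0.0288, 0.1956]
ee_rot: [0.999, -0.037, 0.022, 0.018]
force: [0.7, 0.3, 0.0]
width: 0.589
t 14.57 pos [0.5072 0.0288 0.1956] jawaxis deg -4.19 zaxis [ 0.0417 -0.0385 -0.9984] F [0.7 0.3 0. ] w 0.0503 j [-0.01  0.12  1.98 -0.05  1.    0.09]
clock: 14.73
eef_pos: [0.5791, 0.029, 0.1934]
ee_rot: [0.999, -0.037, 0.016, 0.019]
force: [1.2, -0.9, 1.1]
width: 0.584
t 14.73 pos [0.5791 0.029  0.1934] jawaxis deg -4.18 zaxis [ 0.0308 -0.0385 -0.9988] F [ 1.2 -0.9  1.1] w 0.0498 j [-0.01  0.27  1.81 -0.04  1.03  0.09]
clock: 14.9
eef_pos: [0.5848, 0.0285, 0.1913]
ee_rot: [0.999, -0.037, 0.018, 0.019]
force: [0.1, -0.1, -0.7]
width: 0.589
t 14.90 pos [0.5848 0.0285 0.1913] jawaxis deg -4.20 zaxis [ 0.0339 -0.0386 -0.9987] F [ 0.1 -0.1 -0.7] w 0.0503 j [-0.01  0.28  1.8  -0.04  1.03  0.09]
```

```bash
python3 -m inch '[-0.01,-0.04,0,0,-0.01,-0.03,0,0,-0.01,-0.02,0,0,-0.01,-0.012,0,0,-0.006,-0.006,0,0,-0.003,-0.003,0,0]';  python3 -c "
from h import *
st()"; python3 -m inch '[0,0,0.04,0,0,0,0.03,0,0,0,0.02,0,0,0,0.012,0,0,0,0.006,0,0,0,0.002,0]';  python3 -c "
from h import *
st()"
```

```text
clock: 15.4
eef_pos: [0.5297, -0.0833, 0.1866]
ee_rot: [0.999, -0.034, 0.014, 0.018]
force: [0.4, 0.3, -0.7]
width: 0.585
t 15.40 pos [ 0.5297 -0.0833  0.1866] jawaxis deg -3.88 zaxis [ 0.0278 -0.0365 -0.9989] F [ 0.4  0.3 -0.7] w 0.0500 j [-0.22  0.19  1.92 -0.04  0.99 -0.13]
clock: 15.9
eef_pos: [0.5231, -0.08, 0.2968]
ee_rot: [0.999, -0.034, 0.01, 0.016]
force: [0.6, 0.5, 0.3]
width: 0.587
t 15.90 pos [ 0.5231 -0.08    0.2968] jawaxis deg -3.87 zaxis [ 0.0186 -0.0322 -0.9993] F [0.6 0.5 0.3] w 0.0501 j [-0.22  0.07  1.82 -0.03  1.23 -0.14]
```

```bash
python3 -m inch '[-0.001,0.005,-0.005,0,-0.002,0.01,-0.01,0,-0.002,0.012,-0.015,0,-0.002,0.014,-0.02,0,-0.002,0.015,-0.022,0.2,-0.002,0.015,-0.022,0.2,-0.002,0.014,-0.022,0,-0.002,0.012,-0.02,0,-0.002,0.01,-0.015,0,-0.002,0.006,-0.01,0,-0.001,0.003,-0.005,0,0,0,0,0]' 0.05;  python3 -c "
from h import *
st()"
```

```text
clock: 16.9
eef_pos: [0.4817, 0.0508, 0.1023]
ee_rot: [0.999, -0.029, -0.006, 0.015]
force: [-0.1, -1.2, -0.4]
width: 0.588
t 16.90 pos [0.4817 0.0508 0.1023] jawaxis deg -3.31 zaxis [-0.0126 -0.029  -0.9995] F [-0.1 -1.2 -0.4] w 0.0502 j [ 0.03  0.25  2.05 -0.04  0.85  0.12]
```

```bash
python3 -m inch '[0.005,-0.002,0,0,0.006,-0.003,0,0,0.004,-0.002,0,0,0,0,0,0,0,0,0,0]' 0.05;  python3 -c "
from h import *
st()"
```

```text
clock: 17.32
eef_pos: [0.4985, 0.0428, 0.1022]
ee_rot: [0.999, -0.029, -0.006, 0.015]
force: [0.4, 1.0, 0.4]
width: 0.58
t 17.32 pos [0.4985 0.0428 0.1022] jawaxis deg -3.32 zaxis [-0.012  -0.0295 -0.9995] F [0.4 1.  0.4] w 0.0496 j [ 0.02  0.28  2.02 -0.04  0.86  0.1 ]
```

```bash
python3 -m inch '[0.002,-0.001,-0.006,-0.2,0.002,-0.001,-0.01,0,0.001,0,-0.012,0,0,0,-0.012,0,0,0,-0.008,0,0,0,-0.004,0,0,0,0,0,0,0,0,0]' 0.05;  python3 -c "
from h import *
st()"
```

```text
clock: 17.98
eef_pos: [0.5074, 0.0386, 0.0479]
ee_rot: [0.999, -0.033, -0.002, 0.015]
force: [-0.0, -0.4, 1.0]
width: 0.584
t 17.98 pos [0.5074 0.0386 0.0479] jawaxis deg -3.74 zaxis [-0.0053 -0.0294 -0.9996] F [-0.  -0.4  1. ] w 0.0499 j [ 0.01  0.39  2.02 -0.04  0.74  0.1 ]
```

```bash
python3 -m inch '[-0.002,0.001,-0.002,0,-0.0015,0.001,-0.003,0,0,0,0,0,0,0,0,0]' 0.05;  python3 -c "
from h import *
st()
im=vision.capture('side');crop(im,190,120,300,240,6,'pics/g.png')"
```

```text
clock: 18.32
eef_pos: [0.5044, 0.0409, 0.0435]
ee_rot: [0.999, -0.033, -0.001, 0.015]
force: [0.3, -0.1, -0.2]
width: 0.589
t 18.32 pos [0.5044 0.0409 0.0435] jawaxis deg -3.73 zaxis [-0.0032 -0.0293 -0.9996] F [ 0.3 -0.1 -0.2] w 0.0503 j [ 0.01  0.39  2.02 -0.04  0.73  0.11]
```

View pics/g.png

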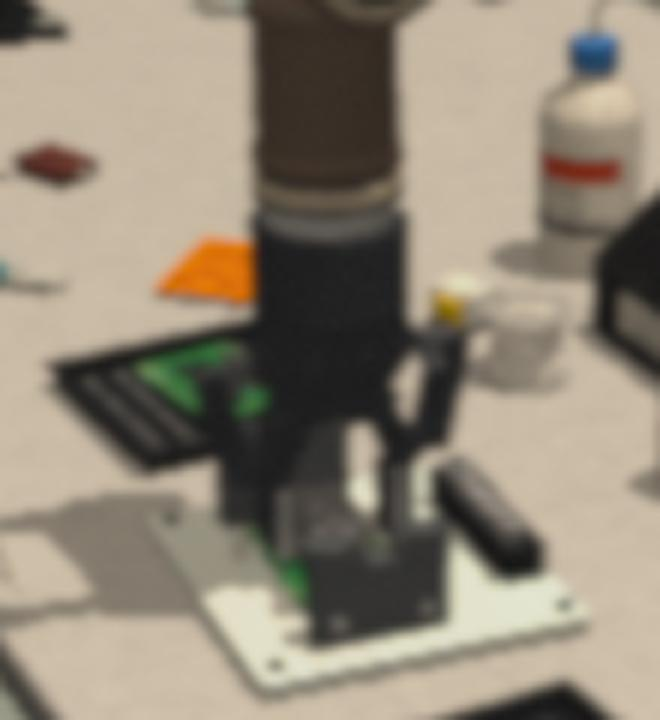

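```bash
python3 -m inch '[-0.001,0,0,0,0,0,0,0,0,0,0,0,0,0,0,0,0,0,0,0]' 0 40;  python3 -c "
from h import *
st()"; python3 -m inch '[0,0,0.006,0,0,0,0.02,0,0,0,0.03,0,0,0,0.03,0,0,0,0.015,0,0,-0.01,0.008,0,0.001,-0.025,0.004,0,0.001,-0.036,0,0,0.001,-0.037,0,0,0.001,-0.037,0,0,0,-0.037,0,0,0,-0.037,0,0]'; python3 -m inch '[0,-0.037,0,0,0,-0.037,0,0,0,-0.037,0,0,0,-0.037,0,0,0,-0.037,0,0,0,-0.032,0,0,0,-0.026,0,0,0,-0.018,0,0,0,-0.01,0,0,0,-0.005,0,0,0,0,0,0]';  python3 -c "
from h import *
st()"
```

```text
clock: 18.78
eef_pos: [0.5037, 0.041, 0.0444]
ee_rot: [0.999, -0.032, -0.0, 0.015]
force: [-0.3, -0.2, -1.3]
width: 0.343
t 18.78 pos [0.5037 0.041  0.0444] jawaxis deg -3.72 zaxis [-0.0019 -0.0293 -0.9996] F [-0.3 -0.2 -1.3] w 0.0293 j [ 0.01  0.39  2.03 -0.04  0.73  0.11]
clock: 19.78
eef_pos: [0.5024, -0.183, 0.163]
ee_rot: [1.0, -0.025, -0.002, 0.015]
force: [1.2, -0.3, -1.0]
width: 0.343
clock: 20.7
eef_pos: [0.4879, -0.4866, 0.1567]
ee_rot: [0.999, -0.031, -0.007, 0.014]
force: [-0.5, 0.2, -0.7]
width: 0.341
t 20.70 pos [ 0.4879 -0.4866  0.1567] jawaxis deg -3.59 zaxis [-0.0152 -0.0281 -0.9995] F [-0.5  0.2 -0.7] w 0.0291 j [-0.83  0.51  1.54 -0.03  1.07 -0.76]
```

```bash
python3 -m inch '[0.002,0.012,-0.005,0,0.003,0.02,-0.01,0,0.003,0.02,-0.015,0,0.003,0.015,-0.018,0,0.002,0.01,-0.018,0,0,0.004,-0.015,0,0,0,-0.008,0,0,0,-0.003,0,0,0,0,0]';  python3 -c "
from h import *
st()"
```

```text
clock: 21.45
eef_pos: [0.5001, -0.3825, 0.0597]
ee_rot: [1.0, -0.026, -0.01, 0.009]
force: [-0.1, -0.0, -1.5]
width: 0.337
t 21.45 pos [ 0.5001 -0.3825  0.0597] jawaxis deg -3.02 zaxis [-0.0204 -0.0177 -0.9996] F [-0.1 -0.  -1.5] w 0.0288 j [-0.71  0.55  1.72 -0.03  0.87 -0.63]
```

```bash
python3 -m inch '[0,-0.001,-0.006,0,0,-0.001,-0.01,0,0,-0.001,-0.01,0,0,0,-0.004,0,0,0,-0.0015,0,0,0,0,0,0,0,0,0]';  python3 -c "
from h import *
st()"
```

```text
clock: 22.03
eef_pos: [0.502, -0.3885, 0.0279]
ee_rot: [1.0, -0.027, -0.008, 0.011]
force: [0.5, -0.0, -0.7]
width: 0.339
t 22.03 pos [ 0.502  -0.3885  0.0279] jawaxis deg -3.11 zaxis [-0.0157 -0.0218 -0.9996] F [ 0.5 -0.  -0.7] w 0.0290 j [-0.71  0.6   1.72 -0.04  0.82 -0.64]
```

```bash
python3 -m inch '[0,0,-0.0015,0,0,0,-0.0005,0,0,0,0,0,0,0,0,0]';  python3 -c "
from h import *
st()"; python3 -m inch '[0,0,0,0,0,0,0,0,0,0,0,0]' 0.05;python3 -c "
from h import *
st()"
```

```text
clock: 22.37
eef_pos: [0.5026, -0.3897, 0.0272]
ee_rot: [1.0, -0.027, -0.007, 0.012]
force: [0.5, 0.6, -1.2]
width: 0.342
t 22.37 pos [ 0.5026 -0.3897  0.0272] jawaxis deg -3.16 zaxis [-0.014  -0.0232 -0.9996] F [ 0.5  0.6 -1.2] w 0.0292 j [-0.72  0.6   1.72 -0.04  0.82 -0.64]
clock: 22.62
eef_pos: [0.5034, -0.3904, 0.0282]
ee_rot: [1.0, -0.027, -0.006, 0.013]
force: [-0.4, 0.5, -0.7]
width: 0.586
t 22.62 pos [ 0.5034 -0.3904  0.0282] jawaxis deg -3.15 zaxis [-0.0123 -0.0248 -0.9996] F [-0.4  0.5 -0.7] w 0.0500 j [-0.72  0.6   1.72 -0.04  0.82 -0.64]
```

```bash
python3 -m inch '[0,0,0.03,0,0,0,0.035,0,0,0,0.03,0,0,0.01,0.015,0,0,0.02,0.006,0,0,0.03,0.002,0,0,0.037,0,0,0,0.037,0,0,0,0.037,0,0,0,0.037,0,0,0,0.037,0,0,0,0.037,0,0]' 0.082; python3 -m inch '[0,0.037,0,0,0,0.034,0,-0.2,0,0.028,0,-0.2,0,0.02,0,-0.1,0,0.014,0,0,0,0.008,0,0,0,0.004,0,0,0,0.002,0,0,0,0,0,0,0,0,0,0]';  python3 -c "
from h import *
st()"
```

```text
clock: 23.62
eef_pos: [0.5045, -0.1071, 0.1567]
ee_rot: [0.999, -0.034, 0.001, 0.017]
force: [1.1, 0.7, -0.3]
width: 0.96
clock: 24.45
eef_pos: [0.5039, 0.0537, 0.16]
ee_rot: [0.999, -0.034, 0.005, 0.016]
force: [-0.2, 0.2, 0.6]
width: 0.958
t 24.45 pos [0.5039 0.0537 0.16  ] jawaxis deg -3.89 zaxis [ 0.0086 -0.0331 -0.9994] F [-0.2  0.2  0.6] w 0.0818 j [ 0.04  0.19  1.99 -0.04  0.96  0.13]
```

```bash
python3 -m inch '[0,-0.004,-0.01,0.1,0,-0.004,-0.02,0.1,0,-0.003,-0.025,0,0,-0.001,-0.025,0,0,0,-0.02,0,0,0,-0.01,0,0,0,-0.005,0,0,0,0,0]' 0.078;  python3 -c "
from h import *
st()
im=vision.capture('side');crop(im,225,220,405,345,4,'pics/d.png')
im=vision.capture('top');crop(im,270,150,410,235,5,'pics/b.png')"
```

```text
clock: 25.12
eef_pos: [0.5051, 0.0329, 0.039]
ee_rot: [0.999, -0.037, 0.007, 0.017]
force: [0.2, 0.3, -0.3]
width: 0.913
t 25.12 pos [0.5051 0.0329 0.039 ] jawaxis deg -4.18 zaxis [ 0.013  -0.0351 -0.9993] F [ 0.2  0.3 -0.3] w 0.0779 j [-0.    0.39  2.04 -0.05  0.7   0.11]
```

View pics/b.png

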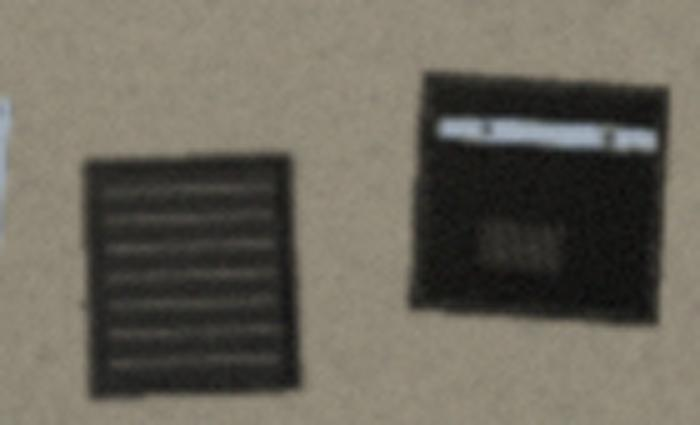

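View pics/d.png

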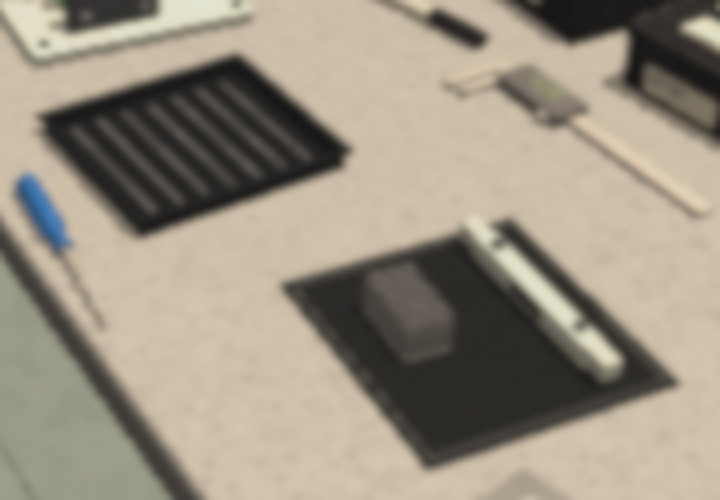

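```bash
python3 -m inch '[-0.0008,0.003,0,0.3,-0.0008,0.004,-0.002,0.3,0,0.001,-0.002,0,0,0,0,0,0,0,0,0]' 0.078;  python3 -c "
from h import *
st()
im=vision.capture('side');crop(im,190,120,300,240,6,'pics/g.png')"
```

```text
clock: 25.63
eef_pos: [0.5092, 0.0425, 0.041]
ee_rot: [0.999, -0.03, 0.014, 0.017]
force: [0.9, 0.0, 0.4]
width: 0.914
t 25.63 pos [0.5092 0.0425 0.041 ] jawaxis deg -3.44 zaxis [ 0.0266 -0.0346 -0.999 ] F [0.9 0.  0.4] w 0.0780 j [ 0.02  0.39  2.03 -0.06  0.69  0.12]
```

View pics/g.png

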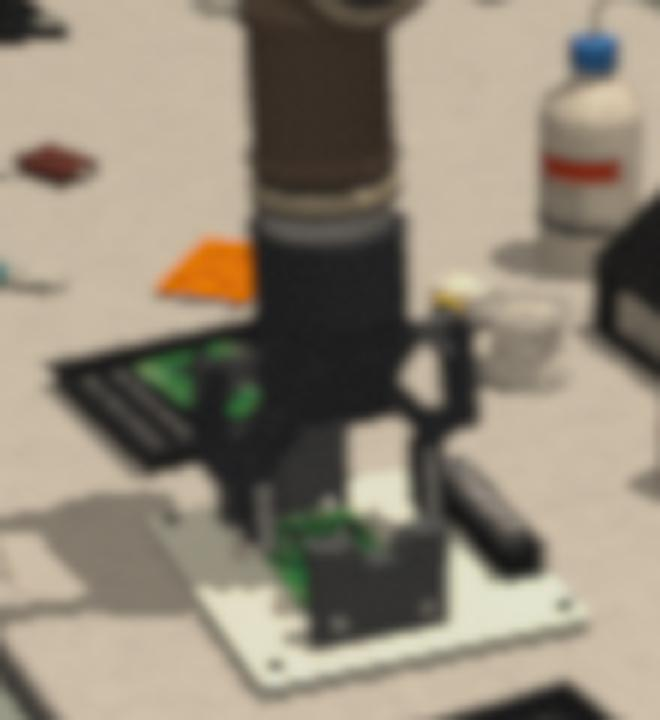

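```bash
python3 -c "
from h import *
c,s=np.cos(np.radians(-3.44)),np.sin(np.radians(-3.44))
for jx in(-.039,-.045):
  for jy in(-.011,0):
    for z in(.015,.025,.035):
      p=np.array([.5092+c*jx-s*jy,.0425+s*jx+c*jy,z]); print(jx,jy,z,((proj('side',[p])[0]+[1.2,1.5]-[190,120]+.5)*6-.5).round())
"; python3 -m inch '[-0.002,-0.0005,-0.002,0,-0.002,-0.0005,-0.003,0,-0.001,0,-0.003,0,0,0,-0.001,0,0,0,0,0,0,0,0,0]' 0.078;  python3 -c "
from h import *
st()"
```

```text
-0.039 -0.011 0.015 [284. 592.]
-0.039 -0.011 0.025 [284. 574.]
-0.039 -0.011 0.035 [283. 556.]
-0.039 0 0.015 [276. 582.]
-0.039 0 0.025 [276. 564.]
-0.039 0 0.035 [275. 546.]
-0.045 -0.011 0.015 [272. 595.]
-0.045 -0.011 0.025 [272. 577.]
-0.045 -0.011 0.035 [272. 558.]
-0.045 0 0.015 [265. 584.]
-0.045 0 0.025 [264. 566.]
-0.045 0 0.035 [264. 548.]
clock: 26.18
eef_pos: [0.5036, 0.0415, 0.0313]
ee_rot: [0.999, -0.03, 0.014, 0.017]
force: [-0.3, 0.1, -0.3]
width: 0.912
t 26.18 pos [0.5036 0.0415 0.0313] jawaxis deg -3.43 zaxis [ 0.0269 -0.0347 -0.999 ] F [-0.3  0.1 -0.3] w 0.0779 j [ 0.02  0.4   2.05 -0.06  0.67  0.12]
```

```bash
python3 -m inch '[-0.0003,-0.0002,-0.002,0,0,0,-0.0025,0,0,0,0,0,0,0,0,0]' 0.072;  python3 -c "
from h import *
st()"
```

```text
clock: 26.52
eef_pos: [0.5033, 0.0411, 0.0262]
ee_rot: [0.999, -0.03, 0.014, 0.017]
force: [-0.5, -0.0, -0.1]
width: 0.84
t 26.52 pos [0.5033 0.0411 0.0262] jawaxis deg -3.44 zaxis [ 0.0267 -0.0347 -0.999 ] F [-0.5 -0.  -0.1] w 0.0717 j [ 0.02  0.41  2.05 -0.06  0.66  0.12]
```

```bash
python3 -m inch '[0,0,0.0005,0,0,0,0,0,0,0,0,0,0,0,0,0]' 0.05 25;  python3 -c "
from h import *
st()
im=vision.capture('side');crop(im,190,120,300,240,6,'pics/g.png')"
```

```text
clock: 26.85
eef_pos: [0.5016, 0.0413, 0.0277]
ee_rot: [0.999, -0.03, 0.011, 0.017]
force: [0.6, 0.8, -0.8]
width: 0.685
t 26.85 pos [0.5016 0.0413 0.0277] jawaxis deg -3.47 zaxis [ 0.0215 -0.0347 -0.9992] F [ 0.6  0.8 -0.8] w 0.0585 j [ 0.02  0.41  2.05 -0.06  0.66  0.12]
```

View pics/g.png

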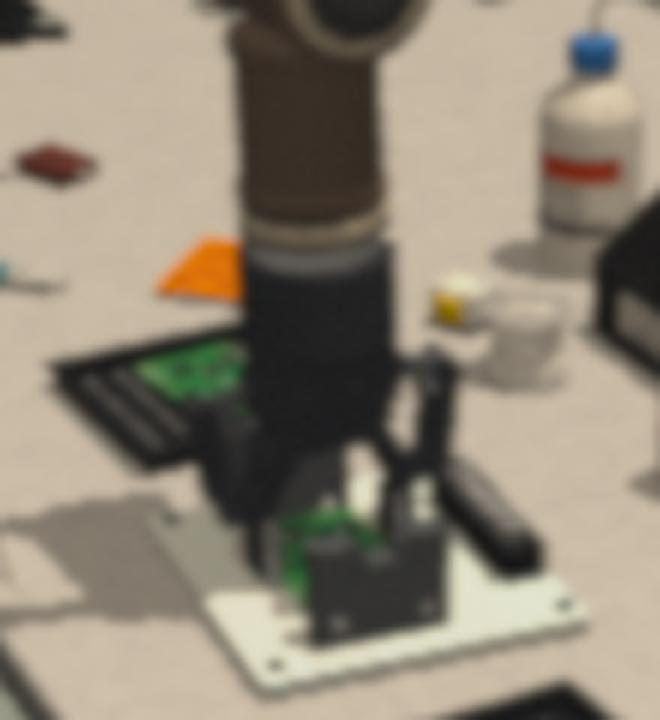

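```bash
python3 -m inch '[0,0,0.003,0,0,0,0.01,0,0,0,0.02,0,0,0,0.025,0,0,0,0.015,0,0,0,0.008,0,0,0,0.002,0,0,0,0,0]' 0.05 40;  python3 -c "
from h import *
st()
im=vision.capture('side');crop(im,190,120,300,240,6,'pics/hand_t.png')
im=vision.capture('top');crop(im,200,140,290,230,6,'pics/g2.png')"
```

```text
clock: 27.57
eef_pos: [0.5004, 0.0412, 0.1159]
ee_rot: [0.999, -0.03, 0.011, 0.017]
force: [-0.2, 0.6, -0.2]
width: 0.679
t 27.57 pos [0.5004 0.0412 0.1159] jawaxis deg -3.46 zaxis [ 0.0206 -0.0346 -0.9992] F [-0.2  0.6 -0.2] w 0.0580 j [ 0.02  0.24  2.03 -0.05  0.85  0.11]
```

View pics/hand_t.png

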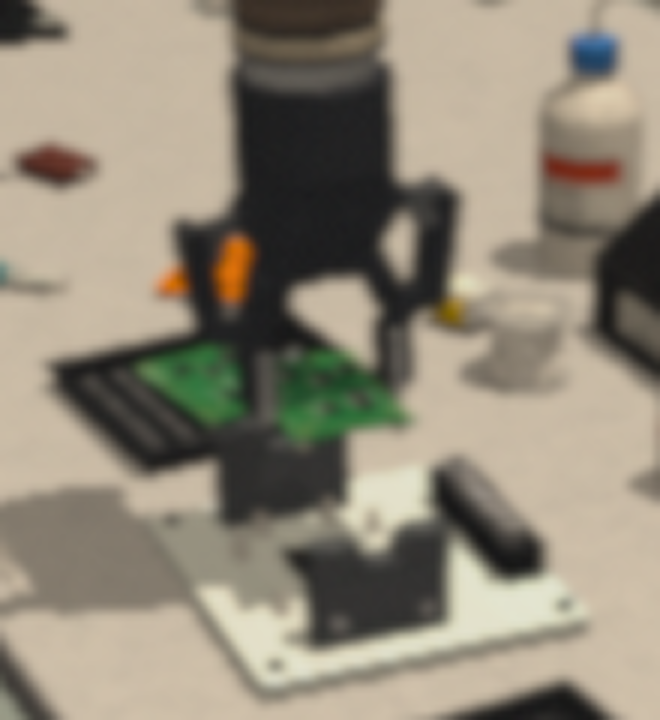

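View pics/g2.png

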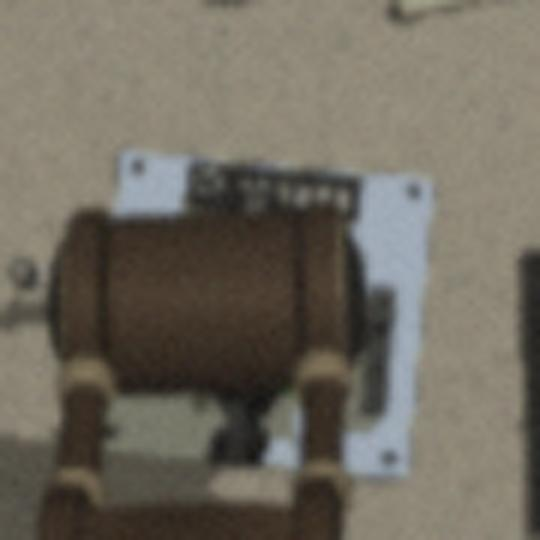

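```bash
python3 -m inch '[-0.001,-0.008,0,0,-0.002,-0.018,0,0.5,-0.003,-0.028,0,0.5,-0.003,-0.034,0,0.5,-0.003,-0.034,0,0.5,-0.003,-0.03,0,0.5,-0.002,-0.024,0,0,-0.002,-0.018,0,0,-0.001,-0.01,0,0,0,-0.005,0,0,0,0,0,0,0,0,0,0]';  python3 -c "
from h import *
st()"
```

```text
clock: 28.67
eef_pos: [0.4675, -0.1776, 0.1027]
ee_rot: [1.0, -0.006, -0.001, 0.014]
force: [-0.8, -0.3, -0.3]
width: 0.675
t 28.67 pos [ 0.4675 -0.1776  0.1027] jawaxis deg -0.64 zaxis [-0.0023 -0.0281 -0.9996] F [-0.8 -0.3 -0.3] w 0.0577 j [-0.43  0.27  2.03 -0.04  0.83 -0.4 ]
```

```bash
python3 -m inch '[0.003,0.002,-0.006,0,0.004,0.002,-0.012,0,0.003,0,-0.014,0,0.001,0,-0.012,0,0,0,-0.006,0,0,0,-0.002,0,0,0,0,0,0,0,0,0]';  python3 -c "
from h import *
st()"
```

```text
clock: 29.33
eef_pos: [0.4804, -0.1649, 0.0467]
ee_rot: [1.0, -0.001, -0.001, 0.013]
force: [0.1, -0.0, -0.0]
width: 0.676
t 29.33 pos [ 0.4804 -0.1649  0.0467] jawaxis deg -0.08 zaxis [-0.0026 -0.0256 -0.9997] F [ 0.1 -0.  -0. ] w 0.0577 j [-0.4   0.38  2.03 -0.04  0.72 -0.37]
```

```bash
python3 -m inch '[0,-0.001,-0.006,0,0,-0.001,-0.009,0,0,0,-0.007,0,0,0,-0.003,0,0,0,-0.001,0,0,0,0,0,0,0,0,0]';  python3 -c "
from h import *
st()"
```

```text
clock: 29.92
eef_pos: [0.4816, -0.1675, 0.0196]
ee_rot: [1.0, -0.001, 0.0, 0.013]
force: [-0.9, 0.7, -0.7]
width: 0.677
t 29.92 pos [ 0.4816 -0.1675  0.0196] jawaxis deg -0.08 zaxis [ 4.000e-04 -2.680e-02 -9.996e-01] F [-0.9  0.7 -0.7] w 0.0578 j [-0.41  0.44  2.03 -0.04  0.67 -0.37]
```

```bash
python3 -m inch '[0,0,-0.0005,0,0,0,0,0,0,0,0,0]';  python3 -c "
from h import *
st()";  python3 -m inch '[0,0,0,0,0,0,0,0,0,0,0,0]' 0.074; python3 -m inch '[0,0,0.03,0,0,0,0.04,0,0,0,0.03,0,0,0.01,0.015,0.5,0.001,0.02,0.005,0.5,0.002,0.03,0,0.5,0.003,0.036,0,0.5,0.004,0.037,0,0.5,0.005,0.037,0,0.5,0.005,0.037,0,0.5,0.006,0.037,0,0.5,0.006,0.036,0,0.5]' 0.078; python3 -c "
from h import *
st()
im=vision.capture('top');cv2.imwrite('pics/top1.png',im[:,:,::-1]);crop(im,145,150,345,240,4,'pics/b.png')"
```

```text
clock: 30.17
eef_pos: [0.4819, -0.1678, 0.0194]
ee_rot: [1.0, -0.001, 0.001, 0.014]
force: [0.4, -0.1, -1.2]
width: 0.677
t 30.17 pos [ 0.4819 -0.1678  0.0194] jawaxis deg -0.10 zaxis [ 0.0011 -0.0271 -0.9996] F [ 0.4 -0.1 -1.2] w 0.0578 j [-0.41  0.44  2.03 -0.04  0.67 -0.37]
clock: 30.42
eef_pos: [0.4827, -0.1682, 0.0202]
ee_rot: [1.0, -0.001, 0.001, 0.014]
force: [0.2, 0.1, 0.7]
width: 0.866
clock: 31.42
eef_pos: [0.5153, 0.1166, 0.1499]
ee_rot: [0.999, 0.033, 0.007, 0.015]
force: [1.9, -1.0, -0.7]
width: 0.916
t 31.42 pos [0.5153 0.1166 0.1499] jawaxis deg 3.83 zaxis [ 0.0142 -0.0299 -0.9995] F [ 1.9 -1.  -0.7] w 0.0782 j [ 0.16  0.24  1.94 -0.04  0.95  0.11]
```

View pics/b.png

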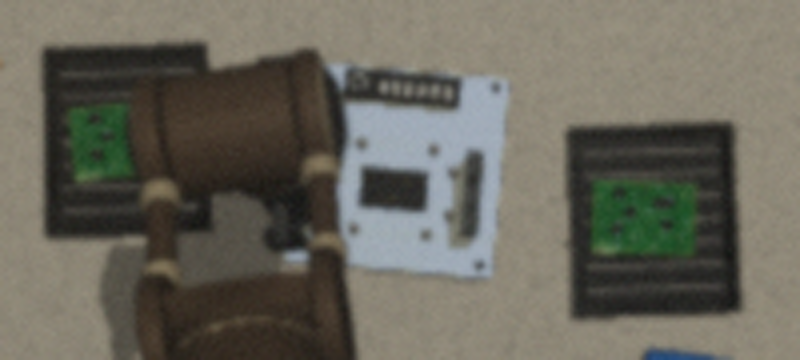

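```bash
cat > seg.py <<'E'
from h import *
def board(im,x0,y0,x1,y1,z,k=8):
    c=cv2.resize(im[y0:y1,x0:x1],None,fx=k,fy=k,interpolation=cv2.INTER_CUBIC).astype(int)
    g=c[:,:,1]-np.maximum(c[:,:,0],c[:,:,2])
    m=((g>18)*255).astype(np.uint8)
    m=cv2.morphologyEx(m,cv2.MORPH_CLOSE,np.ones((25,25)))
    cs=cv2.findContours(m,cv2.RETR_EXTERNAL,cv2.CHAIN_APPROX_NONE)[0]
    h=cv2.convexHull(max(cs,key=cv2.contourArea))[:,0]
    p=(h+.5)/k-.5+[x0,y0]
    w=back('top',p,z)[:,:2]
    (cx,cy),(a,b),an=cv2.minAreaRect((w*1000).astype(np.float32))
    return np.round([cx,cy,a,b,an],2)
E
python3 -c "
from seg import *
t0=cv2.imread('pics/top0.png')[:,:,::-1];t1=cv2.imread('pics/top1.png')[:,:,::-1]
print('new t0',board(t0,150,160,200,212,.011))
print('tested nest t0',board(t0,222,175,262,210,.02))
print('tested tray t1',board(t1,285,175,330,220,.011))
# nest pins
px=lambda p:(np.array(p,float)+.5)/4-.5+[145,150]
print(back('top',px([(362,143),(434,150),(427,235),(354,228)]),.022), back('top',px([(362,143),(434,150),(427,235),(354,228)]),.022).mean(0))
print('rect',back('top',px([(362,167),(428,174),(425,211),(359,205)]),.012).mean(0))
"
```

```text
new t0 [537.31 269.41  60.65  85.17   6.6 ]
tested nest t0 [480.21  47.22  83.08  17.26  84.68]
tested tray t1 [ 481.44 -164.02   86.66   61.6    88.87]
[[0.5379348  0.07010849 0.022     ]
 [0.53330025 0.01054661 0.022     ]
 [0.46302408 0.01488118 0.022     ]
 [0.4676106  0.07508904 0.022     ]] [0.50046743 0.04265633 0.022     ]
rect [0.50079146 0.0436051  0.012     ]
```

```bash
python3 -m inch '[0.005,0.034,0,0.5,0.005,0.032,0,0.5,0.004,0.028,0,0.5,0.003,0.022,0,0.5,0.002,0.014,0,0.5,0.002,0.008,0,0.3,0.001,0.004,0,0.2,0,0,0,0,0,0,0,0,0,0,0,0]' 0.078; python3 -c "
from h import *
st()"
```

```text
clock: 32.3
eef_pos: [0.5389, 0.2713, 0.1509]
ee_rot: [0.998, 0.065, 0.009, 0.013]
force: [-0.1, -0.1, -0.8]
width: 0.912
t 32.30 pos [0.5389 0.2713 0.1509] jawaxis deg 7.49 zaxis [ 0.0201 -0.0249 -0.9995] F [-0.1 -0.1 -0.8] w 0.0779 j [ 0.41  0.37  1.77 -0.04  0.99  0.3 ]
```

```bash
python3 -m inch '[0,-0.001,-0.008,-0.3,-0.001,-0.001,-0.014,-0.3,0,-0.001,-0.02,0,0,-0.001,-0.022,0,0,0,-0.02,0,0,0,-0.016,0,0,0,-0.01,0,0,0,-0.004,0,0,0,0,0,0,0,0,0]' 0.078; python3 -c "
from h import *
st()"
```

```text
clock: 33.13
eef_pos: [0.5377, 0.2569, 0.0307]
ee_rot: [0.998, 0.053, 0.009, 0.014]
force: [0.3, -0.1, 0.2]
width: 0.914
t 33.13 pos [0.5377 0.2569 0.0307] jawaxis deg 6.11 zaxis [ 0.0193 -0.0276 -0.9994] F [ 0.3 -0.1  0.2] w 0.0780 j [ 0.39  0.54  1.82 -0.05  0.78  0.32]
```

```bash
python3 -m inch '[-0.0005,0.003,0,0.3,0,0.004,-0.004,0.3,0,0.001,-0.005,0,0,0,-0.002,0,0,0,0,0,0,0,0,0]' 0.076; python3 -c "
from h import *
st()
im=vision.capture('side');crop(im,190,120,300,240,6,'pics/g.png')"
```

```text
clock: 33.63
eef_pos: [0.5406, 0.2676, 0.0232]
ee_rot: [0.998, 0.059, 0.013, 0.013]
force: [0.3, -0.0, -0.7]
width: 0.891
t 33.63 pos [0.5406 0.2676 0.0232] jawaxis deg 6.79 zaxis [ 0.0276 -0.0239 -0.9993] F [ 0.3 -0.  -0.7] w 0.0761 j [ 0.4   0.56  1.81 -0.05  0.76  0.32]
```

View pics/g.png

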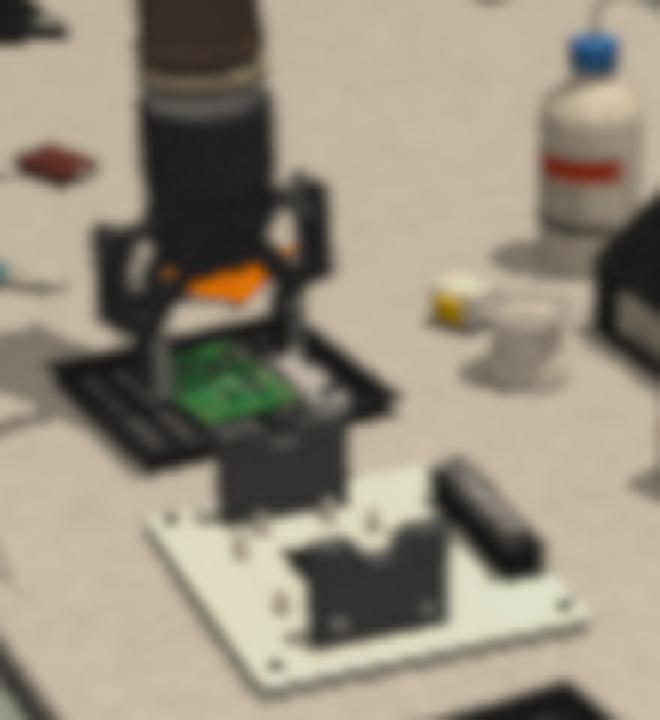

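```bash
python3 -m inch '[-0.0015,-0.001,-0.002,0,-0.0015,-0.001,-0.0025,0,0,0,0,0,0,0,0,0]' 0.072; python3 -c "
from h import *
st()"
```

```text
clock: 34.02
eef_pos: [0.5374, 0.2654, 0.0186]
ee_rot: [0.998, 0.059, 0.013, 0.013]
force: [0.4, 0.2, -0.2]
width: 0.842
t 34.02 pos [0.5374 0.2654 0.0186] jawaxis deg 6.79 zaxis [ 0.0281 -0.0237 -0.9993] F [ 0.4  0.2 -0.2] w 0.0719 j [ 0.4   0.56  1.82 -0.05  0.75  0.32]
```

```bash
python3 -m inch '[0,0,0,0,0,0,0,0,0,0,0,0,0,0,0,0]' 0.05 40; python3 -c "
from h import *
st()"; python3 -m inch '[0,0,0.006,0,0,0,0.016,0,0,0,0.024,0,0,0,0.022,0,0,-0.005,0.014,-0.5,-0.002,-0.012,0.008,-1,-0.004,-0.02,0.004,-1.2,-0.005,-0.026,0,-1.5,-0.006,-0.03,0,-1.5,-0.006,-0.03,0,-1.5,-0.005,-0.028,0,-1.2,-0.004,-0.024,0,-1]'; python3 -m inch '[-0.003,-0.02,0,-0.5,-0.002,-0.014,0,0,-0.001,-0.008,0,0,0,-0.004,0,0,0,-0.001,0,0,0,0,0,0,0,0,0,0]'; python3 -c "
from h import *
st()"
```

```text
clock: 34.35
eef_pos: [0.5375, 0.2653, 0.0193]
ee_rot: [0.998, 0.059, 0.013, 0.013]
force: [0.4, 0.2, -0.1]
width: 0.675
t 34.35 pos [0.5375 0.2653 0.0193] jawaxis deg 6.77 zaxis [ 0.028  -0.0237 -0.9993] F [ 0.4  0.2 -0.1] w 0.0577 j [ 0.4   0.56  1.82 -0.05  0.75  0.32]
clock: 35.35
eef_pos: [0.5049, 0.0888, 0.121]
ee_rot: [1.0, -0.022, 0.016, 0.012]
force: [0.6, -0.8, -0.6]
width: 0.677
clock: 35.93
eef_pos: [0.4974, 0.0358, 0.1226]
ee_rot: [0.999, -0.03, 0.016, 0.013]
force: [-0.3, -0.5, -1.0]
width: 0.678
t 35.93 pos [0.4974 0.0358 0.1226] jawaxis deg -3.44 zaxis [ 0.0313 -0.0264 -0.9992] F [-0.3 -0.5 -1. ] w 0.0579 j [ 0.    0.22  2.04 -0.04  0.85  0.08]
```

Grasped. Settle toward the inspection pose and compare in hand.

```bash
python3 -m inch '[0.0005,0.001,-0.002,0,0.0005,0.001,-0.003,0,0,0,-0.001,0,0,0,0,0,0,0,0,0]'; python3 -c "
from h import *
st()
im=vision.capture('side');crop(im,190,120,300,240,6,'pics/hand_n.png')
a=cv2.imread('pics/hand_t.png');b=cv2.imread('pics/hand_n.png')
cv2.imwrite('pics/cmp.png',cv2.resize(np.hstack([a[280:480,200:460],b[280:480,200:460]]),None,fx=1.5,fy=1.5))
p0=np.array([.5004,.0412,.1159]);p=manip.get_state()['eef_pos']
print((proj('side',[p])-proj('side',[p0]))*6)"
```

```text
clock: 36.35
eef_pos: [0.499, 0.041, 0.1157]
ee_rot: [0.999, -0.028, 0.016, 0.012]
force: [-1.3, -0.0, 0.3]
width: 0.677
t 36.35 pos [0.499  0.041  0.1157] jawaxis deg -3.18 zaxis [ 0.0314 -0.0256 -0.9992] F [-1.3 -0.   0.3] w 0.0578 j [ 0.01  0.24  2.04 -0.03  0.83  0.09]
[[-2.6286353   1.36095611]]
```

View pics/cmp.png

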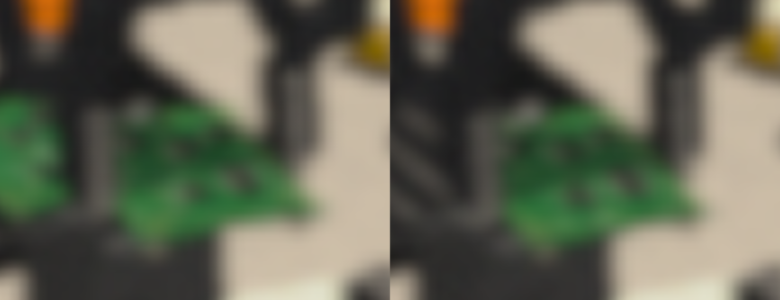

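```bash
python3 -c "
from h import *
a=cv2.imread('pics/hand_t.png');b=cv2.imread('pics/hand_n.png')
def g(i):
    i=i.astype(np.float32); return np.clip(i[:,:,1]-np.maximum(i[:,:,0],i[:,:,2]),0,None)
A,B=g(a),g(b)
for (x0,y0,x1,y1) in[(290,380,425,450),(285,350,425,450),(350,380,425,440),(285,400,360,450)]:
    T=A[y0:y1,x0:x1]; r=cv2.matchTemplate(B[y0-15:y1+15,x0-15:x1+15],T,cv2.TM_CCOEFF_NORMED)
    _,m,_,l=cv2.minMaxLoc(r); print(m,l[0]-15,l[1]-15)
J=(proj('side',[[.5,.051,.116]])-proj('side',[[.5,.041,.116]]))*6; print('10mm y',J)
J=(proj('side',[[.51,.041,.116]])-proj('side',[[.5,.041,.116]]))*6; print('10mm x',J)
J=(proj('side',[[.5,.041,.126]])-proj('side',[[.5,.041,.116]]))*6; print('10mm z',J)
"
```

```text
0.9908280372619629 -1 2
0.9905226826667786 -1 2
0.9921653866767883 -1 2
0.989662230014801 0 3
10mm y [[-8.8359196  -8.05811409]]
10mm x [[19.05088449 -3.97902904]]
10mm z [[ -0.23701624 -19.09338974]]
```

```bash
python3 -m inch '[0.0005,0,-0.006,-0.1,0.0005,0,-0.012,-0.1,0,0,-0.014,0,0,0,-0.012,0,0,0,-0.007,0,0,0,-0.004,0,0,0,-0.001,0,0,0,0,0,0,0,0,0]'; python3 -c "
from h import *
st()"
```

```text
clock: 37.15
eef_pos: [0.5012, 0.041, 0.0568]
ee_rot: [0.999, -0.03, 0.017, 0.012]
force: [0.3, 0.4, -1.3]
width: 0.673
t 37.15 pos [0.5012 0.041  0.0568] jawaxis deg -3.43 zaxis [ 0.034  -0.0256 -0.9991] F [ 0.3  0.4 -1.3] w 0.0575 j [ 0.01  0.35  2.06 -0.04  0.71  0.1 ]
```

```bash
python3 -m inch '[0,0,-0.004,0,0,0,-0.005,0,0,0,-0.004,0,0,0,-0.002,0,0,0,-0.001,0,0,0,0,0]'; python3 -c "
from h import *
st()
im=vision.capture('side');crop(im,190,120,300,240,6,'pics/g.png')"; python3 -m inch '[0.0003,0.0003,-0.002,0,0,0,-0.003,0,0,0,-0.003,0,0,0,-0.001,0,0,0,0,0]'; python3 -c "
from h import *
st()"
```

```text
clock: 37.65
eef_pos: [0.5031, 0.041, 0.0412]
ee_rot: [0.999, -0.03, 0.02, 0.012]
force: [-0.1, 0.0, -0.5]
width: 0.674
t 37.65 pos [0.5031 0.041  0.0412] jawaxis deg -3.43 zaxis [ 0.0385 -0.0256 -0.9989] F [-0.1  0.  -0.5] w 0.0575 j [ 0.01  0.38  2.06 -0.04  0.67  0.1 ]
clock: 38.12
eef_pos: [0.5039, 0.0414, 0.0317]
ee_rot: [0.999, -0.03, 0.02, 0.012]
force: [-0.6, 0.1, -0.6]
width: 0.683
t 38.12 pos [0.5039 0.0414 0.0317] jawaxis deg -3.42 zaxis [ 0.0395 -0.0256 -0.9989] F [-0.6  0.1 -0.6] w 0.0583 j [ 0.01  0.4   2.06 -0.04  0.65  0.11]
```

View pics/g.png

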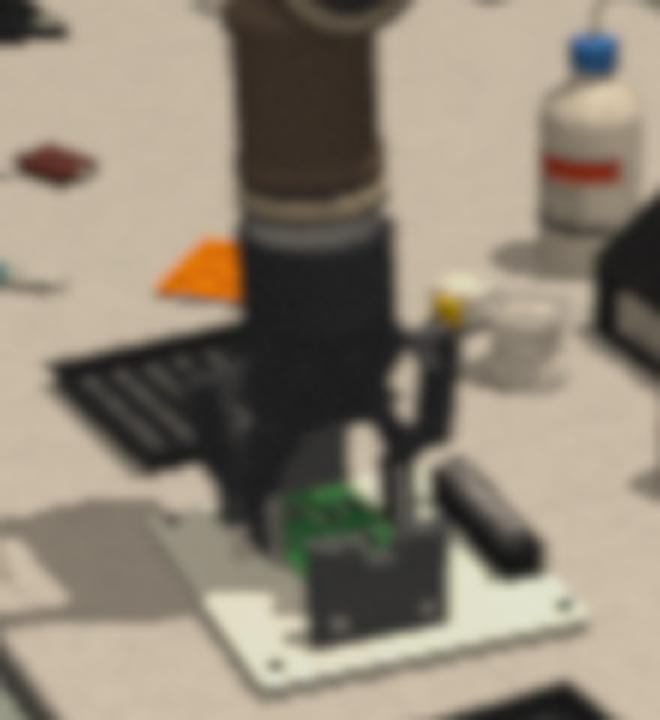

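```bash
python3 -m inch '[-0.001,0,0,0,-0.001,0,-0.001,0,-0.0003,0,-0.0015,0,0,0,-0.001,0,0,0,0,0]'; python3 -c "
from h import *
st()"
```

```text
clock: 38.53
eef_pos: [0.5015, 0.0414, 0.0284]
ee_rot: [0.999, -0.03, 0.02, 0.012]
force: [-1.1, -0.0, 0.0]
width: 0.669
t 38.53 pos [0.5015 0.0414 0.0284] jawaxis deg -3.43 zaxis [ 0.0393 -0.0256 -0.9989] F [-1.1 -0.   0. ] w 0.0571 j [ 0.01  0.4   2.06 -0.04  0.64  0.11]
```

Now at the seat height; nudge 1 mm, release, rise and look.

```bash
python3 -m inch '[0,0,-0.001,0,0,0,0,0,0,0,0,0]'; python3 -c "
from h import *
st()"; python3 -m inch '[0,0,0,0,0,0,0,0,0,0,0,0]' 0.074; python3 -m inch '[0,0,0.025,0,0,0,0.035,0,0,0,0.03,0,0,-0.01,0.016,0,0,-0.02,0.008,0,0,-0.03,0.003,0,0,-0.035,0,0,0,-0.037,0,0,0,-0.037,0,0,0,-0.037,0,0,0,-0.037,0,0,0,-0.036,0,0]' 0.05; python3 -c "
from h import *
st()
im=vision.capture('side');crop(im,190,120,300,240,6,'pics/g.png')
im=vision.capture('top');cv2.imwrite('pics/top2.png',im[:,:,::-1]);crop(im,200,150,290,230,8,'pics/g2.png')
from seg import board
print(board(im,222,170,268,212,.02))"
```

```text
clock: 38.78
eef_pos: [0.5018, 0.0414, 0.0286]
ee_rot: [0.999, -0.03, 0.02, 0.012]
force: [-0.1, -0.4, -1.4]
width: 0.677
t 38.78 pos [0.5018 0.0414 0.0286] jawaxis deg -3.42 zaxis [ 0.0393 -0.0258 -0.9989] F [-0.1 -0.4 -1.4] w 0.0578 j [ 0.01  0.4   2.06 -0.04  0.64  0.11]
clock: 39.03
eef_pos: [0.5022, 0.0414, 0.0285]
ee_rot: [0.999, -0.03, 0.021, 0.012]
force: [0.4, -0.1, -0.2]
width: 0.867
clock: 40.03
eef_pos: [0.4999, -0.2426, 0.1508]
ee_rot: [0.999, -0.023, 0.022, 0.012]
force: [0.1, 0.7, 0.5]
width: 0.587
t 40.03 pos [ 0.4999 -0.2426  0.1508] jawaxis deg -2.66 zaxis [ 0.0434 -0.0256 -0.9987] F [0.1 0.7 0.5] w 0.0501 j [-0.53  0.27  1.91 -0.    0.91 -0.48]
[501.77  46.18  84.48  60.11  86.07]
```

View pics/g.png

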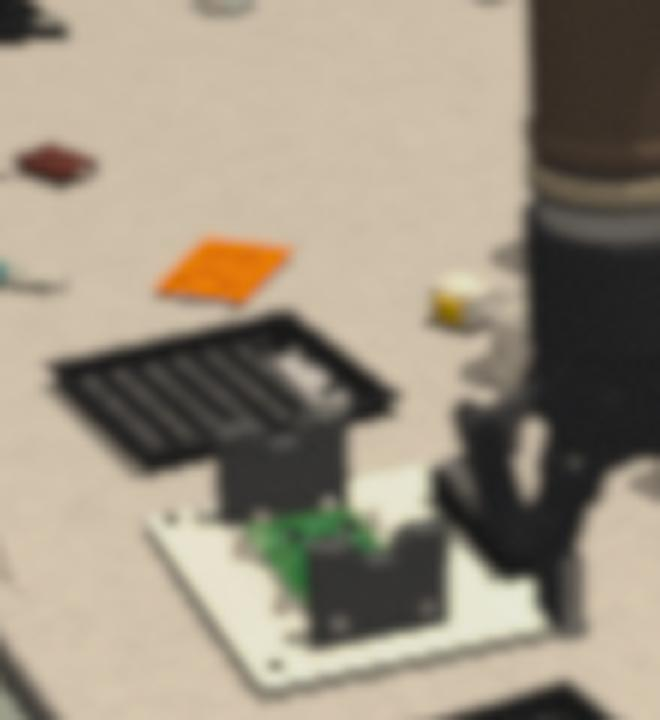

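View pics/g2.png

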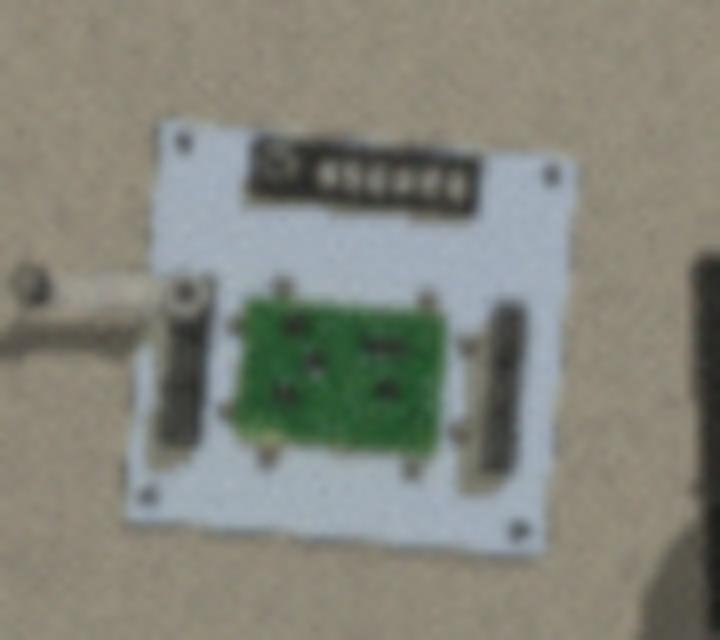

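```bash
python3 -c "
from ov import *
px=lambda p:(np.array(p,float)+.5)/8-.5+[200,150]
L=back('top',px([(238,326),(227,411)]),.02);Rr=back('top',px([(468,346),(459,435)]),.02)
U=back('top',px([(283,287),(428,300)]),.02);D=back('top',px([(267,457),(412,470)]),.02)
print(L,Rr,U,D); print('pins mid',(L.mean(0)+Rr.mean(0)+U.mean(0)+D.mean(0))/4,(L.mean(0)+Rr.mean(0))/2,(U.mean(0)+D.mean(0))/2)
im=vision.capture('side')
cv2.imwrite('pics/side2.png',im[:,:,::-1])
draw(im,'side',(.5018,.0445,np.radians(-3.6)),12,215,190,280,238,'pics/f.png',[(e,(255,0,0)) for e in box(-.03,.03,-.0425,.0425,.018,.020)])
crop(im,215,190,280,238,12,'pics/f2.png')
"
```

```text
[[0.52135516 0.08903927 0.02      ]
 [0.48612232 0.09274329 0.02      ]] [[ 0.51493375 -0.00611956  0.02      ]
 [ 0.47808937 -0.00313122  0.02      ]] [[0.53787941 0.0708234  0.02      ]
 [0.53366175 0.01078297 0.02      ]] [[0.46746899 0.07580819 0.02      ]
 [0.46328062 0.01594634 0.02      ]]
pins mid [0.50034892 0.04323658 0.02      ] [0.50012515 0.04313294 0.02      ] [0.50057269 0.04334022 0.02      ]
```

View pics/f2.png

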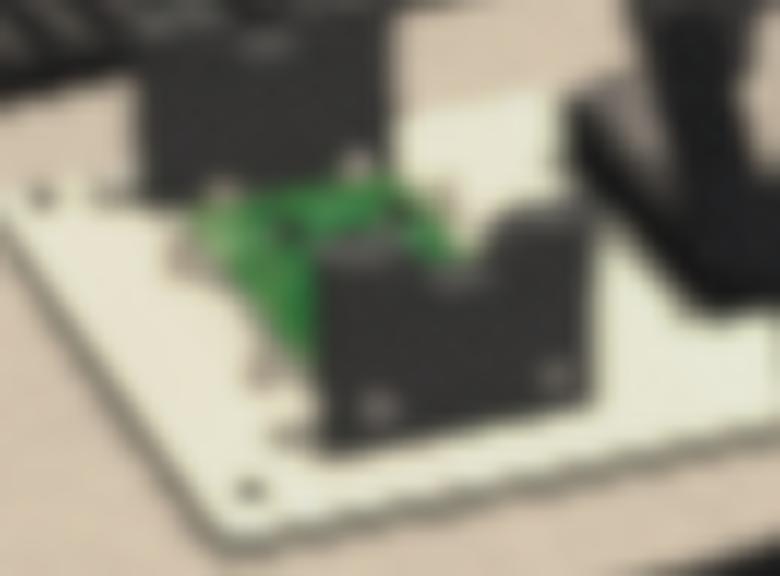

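View pics/f.png

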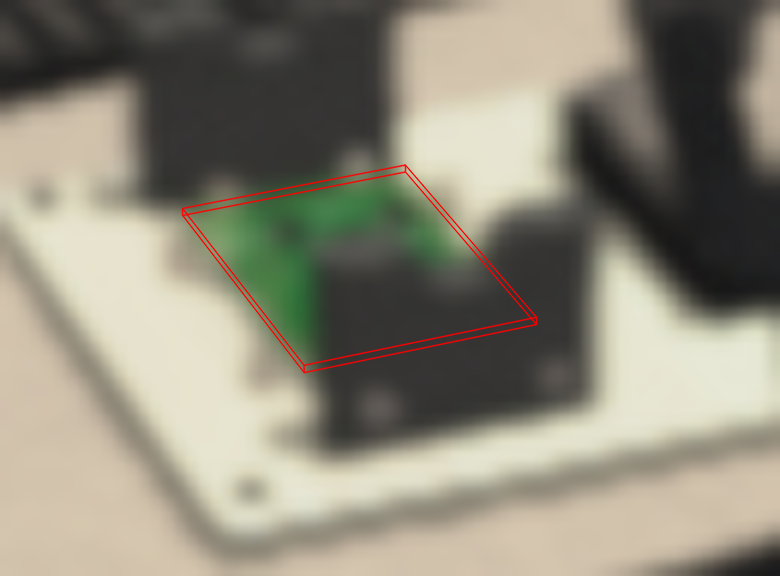

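```bash
python3 -m inch '[0.0005,-0.034,0,0,0.0005,-0.032,0,-0.2,0.0005,-0.027,0,-0.2,0.0005,-0.02,0,0,0,-0.014,0,0,0,-0.008,0,0,0,-0.004,0,0,0,-0.001,0,0,0,0,0,0,0,0,0,0]' 0.05; python3 -c "
from h import *
st()"
```

```text
clock: 41.02
eef_pos: [0.501, -0.3756, 0.1465]
ee_rot: [1.0, -0.025, 0.018, 0.006]
force: [-0.0, 0.1, -0.1]
width: 0.584
t 41.02 pos [ 0.501  -0.3756  0.1465] jawaxis deg -2.85 zaxis [ 0.0357 -0.0136 -0.9993] F [-0.   0.1 -0.1] w 0.0499 j [-0.72  0.4   1.73  0.02  0.97 -0.68]
```

```bash
python3 -m inch '[0,-0.003,-0.008,0,0,-0.003,-0.014,-0.1,0,-0.003,-0.02,0,0,-0.002,-0.022,0,0,-0.001,-0.018,0,0,0,-0.012,0,0,0,-0.006,0,0,0,-0.002,0,0,0,0,0,0,0,0,0]' 0.05; python3 -c "
from h import *
st()"
```

```text
clock: 41.85
eef_pos: [0.5003, -0.3827, 0.0346]
ee_rot: [1.0, -0.023, 0.017, 0.005]
force: [0.6, -0.2, 0.0]
width: 0.586
t 41.85 pos [ 0.5003 -0.3827  0.0346] jawaxis deg -2.68 zaxis [ 0.0337 -0.0106 -0.9994] F [ 0.6 -0.2  0. ] w 0.0500 j [-0.73  0.57  1.76  0.02  0.78 -0.7 ]
```

```bash
python3 -m inch '[0.001,-0.003,-0.003,-0.2,0.001,-0.003,-0.003,-0.2,0,-0.001,-0.001,0,0,0,0,0,0,0,0,0]' 0.05; python3 -c "
from h import *
st()"
```

```text
clock: 42.27
eef_pos: [0.5052, -0.3928, 0.0311]
ee_rot: [0.999, -0.027, 0.02, 0.008]
force: [0.9, -0.5, -0.2]
width: 0.581
t 42.27 pos [ 0.5052 -0.3928  0.0311] jawaxis deg -3.11 zaxis [ 0.0395 -0.0163 -0.9991] F [ 0.9 -0.5 -0.2] w 0.0497 j [-0.74  0.59  1.74  0.02  0.78 -0.7 ]
```

```bash
python3 -m inch '[-0.001,0.0015,-0.002,0,-0.0015,0.001,-0.002,0,0,0,0,0,0,0,0,0]' 0.05; python3 -c "
from h import *
st()"
```

```text
clock: 42.6
eef_pos: [0.503, -0.3907, 0.0279]
ee_rot: [0.999, -0.027, 0.021, 0.008]
force: [-0.3, -0.5, 0.4]
width: 0.587
t 42.60 pos [ 0.503  -0.3907  0.0279] jawaxis deg -3.11 zaxis [ 0.0409 -0.0176 -0.999 ] F [-0.3 -0.5  0.4] w 0.0501 j [-0.74  0.59  1.75  0.02  0.77 -0.7 ]
```

```bash
python3 -m inch '[0,0,0,0,0,0,0,0,0,0,0,0,0,0,0,0,0,0,0,0]' 0 40; python3 -c "
from h import *
st()"; python3 -m inch '[0,0,0.025,0,0,0,0.03,0,0,0,0.025,0,0,0.01,0.015,0,0,0.02,0.008,0,0,0.03,0.003,0,0,0.036,0,0,0,0.036,0,0,0,0.036,0,0,0,0.036,0,0,0,0.036,0,0,0,0.036,0,0]'; python3 -m inch '[0,0.036,0,0,0,0.034,0,0,0,0.03,0,0,0,0.022,0,0,0,0.014,0,0,0,0.008,0,0,0,0.003,0,0,0,0,0,0,0,0,0,0]'; python3 -c "
from h import *
st()"
```

```text
clock: 43.02
eef_pos: [0.5029, -0.3904, 0.0281]
ee_rot: [0.999, -0.027, 0.021, 0.008]
force: [0.6, -0.6, 0.5]
width: 0.342
t 43.02 pos [ 0.5029 -0.3904  0.0281] jawaxis deg -3.11 zaxis [ 0.0408 -0.0175 -0.999 ] F [ 0.6 -0.6  0.5] w 0.0292 j [-0.74  0.59  1.75  0.02  0.77 -0.7 ]
clock: 44.02
eef_pos: [0.4995, -0.1106, 0.1367]
ee_rot: [0.999, -0.034, 0.022, 0.009]
force: [0.7, 0.9, -1.8]
width: 0.34
clock: 44.77
eef_pos: [0.4947, 0.0505, 0.1354]
ee_rot: [0.999, -0.03, 0.02, 0.008]
force: [0.6, -0.2, -1.2]
width: 0.337
t 44.77 pos [0.4947 0.0505 0.1354] jawaxis deg -3.37 zaxis [ 0.0395 -0.0174 -0.9991] F [ 0.6 -0.2 -1.2] w 0.0288 j [ 0.03  0.19  2.04 -0.02  0.87  0.1 ]
```

```bash
python3 -m inch '[0.002,-0.002,-0.006,0,0.003,-0.003,-0.012,0,0.002,-0.001,-0.016,0,0,0,-0.016,0,0,0,-0.01,0,0,0,-0.004,0,0,0,0,0,0,0,0,0]'; python3 -c "
from h import *
st()"
```

```text
clock: 45.43
eef_pos: [0.5044, 0.0361, 0.0679]
ee_rot: [0.999, -0.034, 0.021, 0.009]
force: [-0.5, -0.1, -1.1]
width: 0.336
t 45.43 pos [0.5044 0.0361 0.0679] jawaxis deg -3.93 zaxis [ 0.0422 -0.0198 -0.9989] F [-0.5 -0.1 -1.1] w 0.0287 j [-0.    0.32  2.05 -0.03  0.72  0.09]
```

```bash
python3 -m inch '[-0.0005,0.002,-0.004,0.2,-0.0005,0.002,-0.006,0,0,0.0005,-0.005,0,0,0,-0.003,0,0,0,-0.0005,0,0,0,0,0,0,0,0,0]'; python3 -c "
from h import *
st()"
```

```text
clock: 46.02
eef_pos: [0.5054, 0.0413, 0.0499]
ee_rot: [0.999, -0.032, 0.024, 0.009]
force: [-0.0, 0.3, -1.7]
width: 0.34
t 46.02 pos [0.5054 0.0413 0.0499] jawaxis deg -3.68 zaxis [ 0.0473 -0.0196 -0.9987] F [-0.   0.3 -1.7] w 0.0290 j [ 0.01  0.36  2.06 -0.03  0.68  0.1 ]
```

```bash
python3 -m inch '[-0.0012,0,-0.0015,0,-0.0012,0,-0.0015,0,0,0,-0.0005,0,0,0,0,0,0,0,0,0]'; python3 -c "
from h import *
st()
im=vision.capture('side');crop(im,190,120,300,240,6,'pics/g.png')"
```

```text
clock: 46.43
eef_pos: [0.5032, 0.0414, 0.0467]
ee_rot: [0.999, -0.032, 0.025, 0.009]
force: [1.0, -0.0, -1.1]
width: 0.342
t 46.43 pos [0.5032 0.0414 0.0467] jawaxis deg -3.67 zaxis [ 0.0485 -0.0196 -0.9986] F [ 1.  -0.  -1.1] w 0.0292 j [ 0.01  0.36  2.06 -0.03  0.67  0.1 ]
```

View pics/g.png

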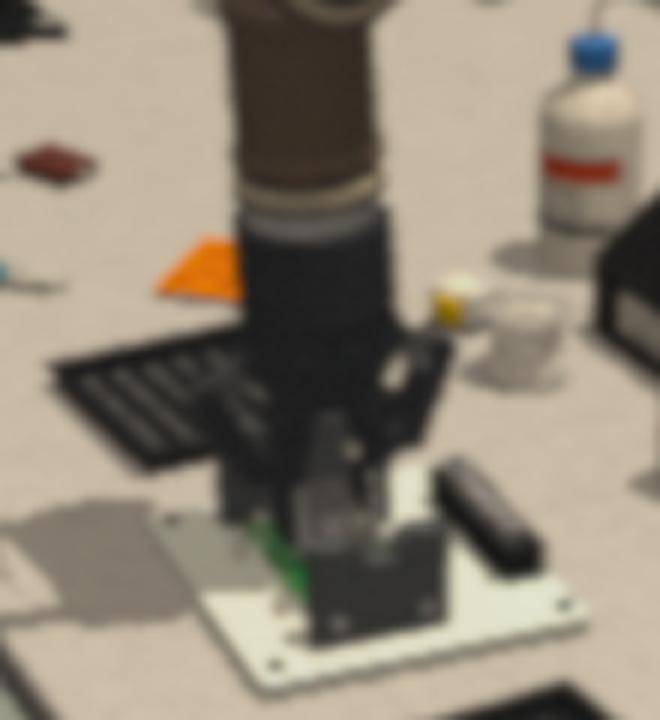

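```bash
python3 -m inch '[0,0,-0.001,0,0,0,0,0]'; python3 -c "
from h import *
st()"; python3 -m inch '[0,0,0,0,0,0,0,0,0,0,0,0]' 0.05; python3 -m inch '[0,0,0.02,0,0,0,0.035,0,0,0,0.03,0,0,-0.005,0.018,0,0.002,-0.015,0.008,0,0.005,-0.028,0.003,0,0.006,-0.035,0,0,0.006,-0.035,0,0,0.006,-0.035,0,0,0.006,-0.035,0,0,0.006,-0.035,0,0,0.006,-0.035,0,0]' 0.045; python3 -m inch '[0.006,-0.035,0,0,0.006,-0.035,0,0,0.006,-0.035,0,0,0.005,-0.03,0,0,0.004,-0.025,0,0,0.003,-0.018,0,0,0.002,-0.012,0,0,0.001,-0.006,0,0,0,-0.002,0,0,0,0,0,0,0,0,0,0]'; python3 -c "
from h import *
st()
im=vision.capture('side');crop(im,190,120,300,240,6,'pics/g.png')
im=vision.capture('top');cv2.imwrite('pics/top2.png',im[:,:,::-1]);crop(im,200,150,290,230,8,'pics/g2.png')"
```

```text
clock: 46.65
eef_pos: [0.5036, 0.0413, 0.046]
ee_rot: [0.999, -0.032, 0.025, 0.009]
force: [-0.4, 0.5, -1.1]
width: 0.343
t 46.65 pos [0.5036 0.0413 0.046 ] jawaxis deg -3.67 zaxis [ 0.0493 -0.0197 -0.9986] F [-0.4  0.5 -1.1] w 0.0293 j [ 0.01  0.36  2.06 -0.03  0.67  0.1 ]
clock: 46.9
eef_pos: [0.5044, 0.0413, 0.0465]
ee_rot: [0.999, -0.032, 0.026, 0.009]
force: [0.1, -0.4, 0.0]
width: 0.584
clock: 47.9
eef_pos: [0.5466, -0.2209, 0.1684]
ee_rot: [0.999, -0.026, 0.028, 0.009]
force: [0.1, 0.2, 0.1]
width: 0.525
clock: 48.82
eef_pos: [0.5787, -0.4387, 0.1669]
ee_rot: [0.999, -0.031, 0.029, 0.011]
force: [0.2, 0.1, 0.2]
width: 0.527
t 48.82 pos [ 0.5787 -0.4387  0.1669] jawaxis deg -3.50 zaxis [ 0.057  -0.0228 -0.9981] F [0.2 0.1 0.2] w 0.0450 j [-0.72  0.54  1.48  0.02  1.06 -0.67]
```

View pics/g.png

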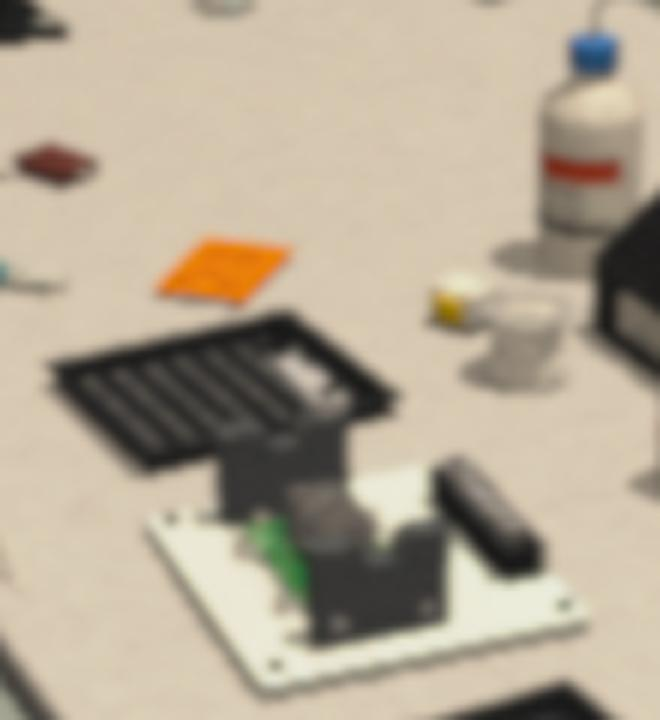

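View pics/g2.png

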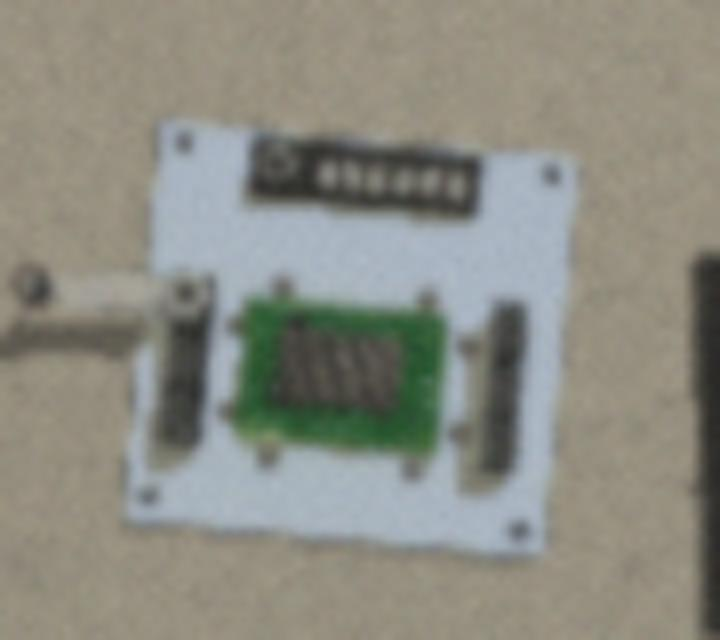

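```bash
python3 -m inch '[0,0.006,-0.008,0.2,0,0.008,-0.014,0.2,0,0.006,-0.02,0.2,0,0.003,-0.024,0,0,0.001,-0.024,0,0,0,-0.018,0,0,0,-0.01,0,0,0,-0.004,0,0,0,0,0,0,0,0,0]' 0.045; python3 -c "
from h import *
st()"
```

```text
clock: 49.75
eef_pos: [0.5801, -0.4013, 0.041]
ee_rot: [0.999, -0.02, 0.03, 0.009]
force: [-0.1, -0.3, 0.3]
width: 0.528
t 49.75 pos [ 0.5801 -0.4013  0.041 ] jawaxis deg -2.26 zaxis [ 0.0591 -0.0201 -0.9981] F [-0.1 -0.3  0.3] w 0.0451 j [-0.68  0.66  1.58  0.03  0.84 -0.65]
```

```bash
python3 -m inch '[-0.001,-0.002,-0.005,-0.2,-0.001,-0.002,-0.006,-0.1,0,-0.001,-0.004,0,0,0,-0.001,0,0,0,0,0,0,0,0,0]' 0.045; python3 -c "
from h import *
st()"
```

```text
clock: 50.25
eef_pos: [0.5809, -0.4099, 0.029]
ee_rot: [0.999, -0.023, 0.033, 0.013]
force: [-0.1, -0.8, -0.3]
width: 0.53
t 50.25 pos [ 0.5809 -0.4099  0.029 ] jawaxis deg -2.61 zaxis [ 0.0663 -0.0266 -0.9974] F [-0.1 -0.8 -0.3] w 0.0452 j [-0.68  0.68  1.57  0.03  0.82 -0.66]
```

```bash
python3 -m inch '[-0.0015,0.0015,-0.002,0,-0.0018,0.001,-0.002,0,0,0,-0.0005,0,0,0,0,0]' 0.045; python3 -c "
from h import *
st()"
```

```text
clock: 50.58
eef_pos: [0.5777, -0.4078, 0.025]
ee_rot: [0.999, -0.023, 0.034, 0.013]
force: [-0.3, 0.0, 0.2]
width: 0.523
t 50.58 pos [ 0.5777 -0.4078  0.025 ] jawaxis deg -2.63 zaxis [ 0.0675 -0.0275 -0.9973] F [-0.3  0.   0.2] w 0.0447 j [-0.69  0.68  1.58  0.03  0.81 -0.66]
```

```bash
python3 -m inch '[0,0,0,0,0,0,0,0,0,0,0,0,0,0,0,0,0,0,0,0]' 0 60; python3 -c "
from h import *
st()"; python3 -m inch '[0,0,0.02,0,0,0,0.03,0,0,0,0.035,0,0,0,0.025,0,-0.001,0.01,0.018,-0.1,-0.003,0.02,0.01,-0.1,-0.005,0.03,0.004,-0.1,-0.006,0.036,0,-0.1,-0.006,0.036,0,-0.1,-0.006,0.036,0,-0.1,-0.006,0.036,0,0,-0.006,0.036,0,0]'; python3 -m inch '[-0.006,0.036,0,0,-0.006,0.036,0,0,-0.006,0.036,0,0,-0.005,0.034,0,0,-0.004,0.03,0,0,-0.003,0.022,0,0,-0.002,0.014,0,0,-0.001,0.006,0,0,0,0.002,0,0,0,0,0,0,0,0,0,0]'; python3 -c "
from h import *
st()
im=vision.capture('side');crop(im,190,100,300,220,6,'pics/g.png')"
```

```text
clock: 51.0
eef_pos: [0.5775, -0.4076, 0.0252]
ee_rot: [0.999, -0.023, 0.034, 0.013]
force: [-0.7, -0.7, 0.5]
width: 0.15
t 51.00 pos [ 0.5775 -0.4076  0.0252] jawaxis deg -2.61 zaxis [ 0.067  -0.0273 -0.9974] F [-0.7 -0.7  0.5] w 0.0128 j [-0.69  0.68  1.58  0.03  0.81 -0.66]
clock: 52.0
eef_pos: [0.5324, -0.1643, 0.1678]
ee_rot: [0.999, -0.035, 0.033, 0.013]
force: [0.6, -0.4, -1.8]
width: 0.144
clock: 52.92
eef_pos: [0.4893, 0.0689, 0.1647]
ee_rot: [0.999, -0.031, 0.03, 0.011]
force: [0.8, 0.6, -1.8]
width: 0.145
t 52.92 pos [0.4893 0.0689 0.1647] jawaxis deg -3.52 zaxis [ 0.0585 -0.0238 -0.998 ] F [ 0.8  0.6 -1.8] w 0.0124 j [ 0.07  0.13  2.04 -0.04  0.91  0.15]
```

View pics/g.png

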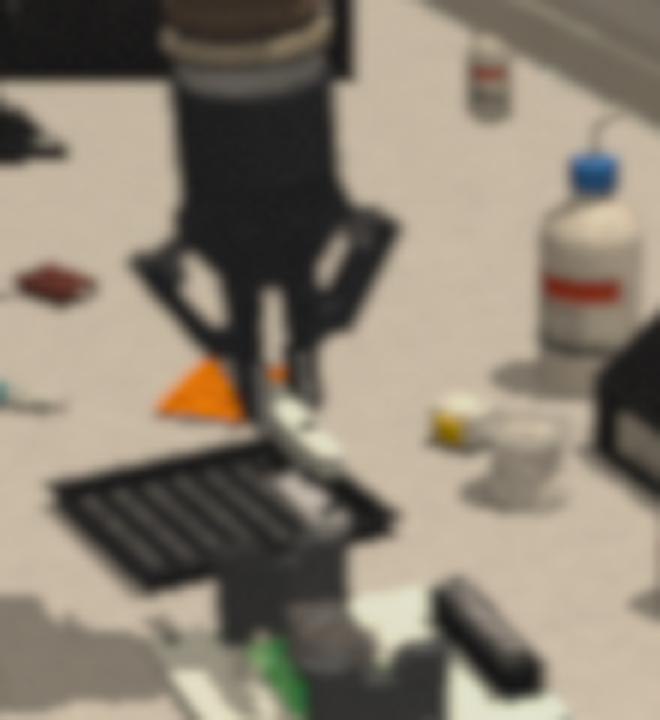

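```bash
python3 -m inch '[0.002,-0.005,-0.004,0,0.003,-0.006,-0.01,0,0.003,-0.006,-0.012,0,0.002,-0.004,-0.012,0,0.001,-0.002,-0.01,0,0,0,-0.005,0,0,0,-0.001,0,0,0,0,0,0,0,0,0]'; python3 -c "
from h import *
st()"
```

```text
clock: 53.72
eef_pos: [0.5026, 0.0364, 0.1049]
ee_rot: [0.999, -0.036, 0.03, 0.012]
force: [0.2, -0.4, -2.0]
width: 0.146
t 53.72 pos [0.5026 0.0364 0.1049] jawaxis deg -4.09 zaxis [ 0.0581 -0.0261 -0.998 ] F [ 0.2 -0.4 -2. ] w 0.0124 j [ 0.    0.25  2.06 -0.04  0.78  0.1 ]
```

```bash
python3 -m inch '[0,0.001,0,0.2,0,0.0015,-0.001,0.3,0,0.001,-0.001,0,0,0,0,0,0,0,0,0]'; python3 -c "
from h import *
st()
im=vision.capture('side');crop(im,215,175,285,235,10,'pics/g.png')"
```

```text
clock: 54.13
eef_pos: [0.5041, 0.0411, 0.1048]
ee_rot: [0.999, -0.03, 0.032, 0.012]
force: [0.8, 0.9, -1.4]
width: 0.147
t 54.13 pos [0.5041 0.0411 0.1048] jawaxis deg -3.45 zaxis [ 0.0627 -0.0252 -0.9977] F [ 0.8  0.9 -1.4] w 0.0126 j [ 0.01  0.25  2.05 -0.04  0.78  0.1 ]
```

View pics/g.png

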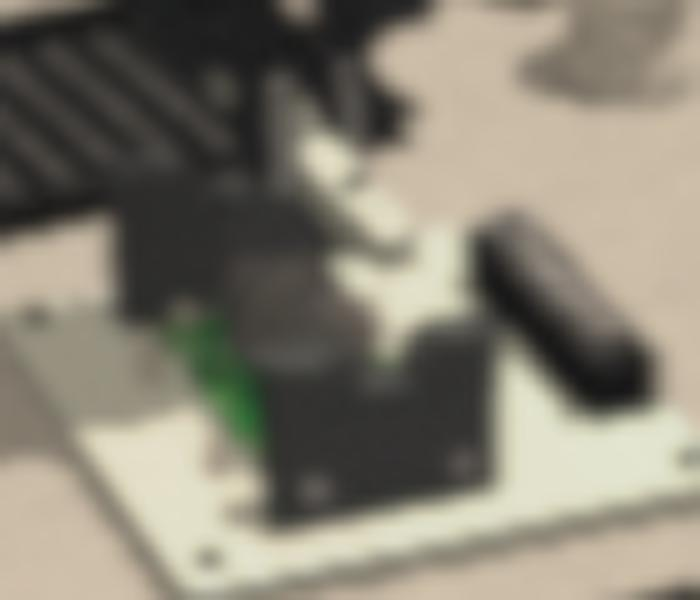

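```bash
python3 -m inch '[-0.0005,0,-0.004,0,-0.0005,0,-0.006,0,-0.0003,0,-0.006,0,0,0,-0.004,0,0,0,-0.001,0,0,0,0,0]'; python3 -c "
from h import *
st()"
```

```text
clock: 54.68
eef_pos: [0.5025, 0.0413, 0.0816]
ee_rot: [0.999, -0.03, 0.032, 0.012]
force: [0.1, 0.8, -1.7]
width: 0.143
t 54.68 pos [0.5025 0.0413 0.0816] jawaxis deg -3.43 zaxis [ 0.0628 -0.0252 -0.9977] F [ 0.1  0.8 -1.7] w 0.0122 j [ 0.01  0.29  2.07 -0.04  0.73  0.1 ]
```

```bash
python3 -m inch '[0,0,-0.003,0,0,0,-0.004,0,0,0,-0.003,0,0,0,-0.001,0,0,0,0,0]'; python3 -c "
from h import *
st()
im=vision.capture('side');crop(im,215,175,285,235,10,'pics/g.png')"
```

```text
clock: 55.1
eef_pos: [0.5025, 0.0413, 0.0704]
ee_rot: [0.999, -0.031, 0.031, 0.011]
force: [-2.2, -0.3, 1.9]
width: 0.143
t 55.10 pos [0.5025 0.0413 0.0704] jawaxis deg -3.54 zaxis [ 0.0615 -0.0248 -0.9978] F [-2.2 -0.3  1.9] w 0.0122 j [ 0.01  0.31  2.07 -0.04  0.7   0.1 ]
```

View pics/g.png

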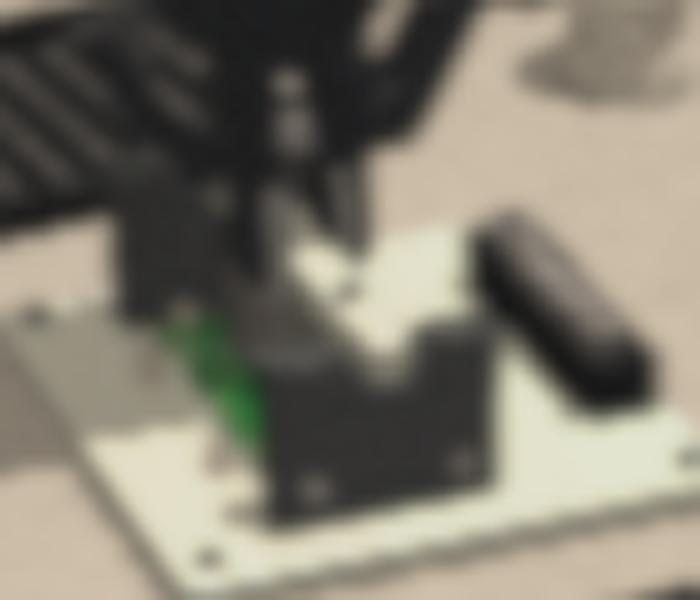

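```bash
python3 -m inch '[0,0,0,0,0,0,0,0,0,0,0,0]' 0.04; python3 -m inch '[0,0,0.02,0,0,0,0.03,0,0,0,0.02,0,0.002,0.01,0.01,0.5,0.004,0.02,0.003,1,0.005,0.026,0,1,0.006,0.026,0,1,0.005,0.02,0,0.5,0.004,0.012,0,0,0.002,0.006,0,0,0,0.002,0,0,0,0,0,0]'; python3 -c "
from h import *
st()
im=vision.capture('side');crop(im,190,120,300,240,6,'pics/g.png')
im=vision.capture('top');cv2.imwrite('pics/top3.png',im[:,:,::-1]);crop(im,200,150,290,230,8,'pics/g2.png')"
```

```text
clock: 55.4
eef_pos: [0.504, 0.0411, 0.0709]
ee_rot: [0.999, -0.031, 0.033, 0.012]
force: [0.3, 0.2, 0.8]
width: 0.466
clock: 56.4
eef_pos: [0.5357, 0.1676, 0.1603]
ee_rot: [0.999, 0.006, 0.039, 0.011]
force: [-0.5, -0.4, 0.0]
width: 0.47
t 56.40 pos [0.5357 0.1676 0.1603] jawaxis deg 0.76 zaxis [ 0.0772 -0.021  -0.9968] F [-0.5 -0.4  0. ] w 0.0401 j [ 0.25  0.26  1.9  -0.05  0.91  0.26]
```

View pics/g.png

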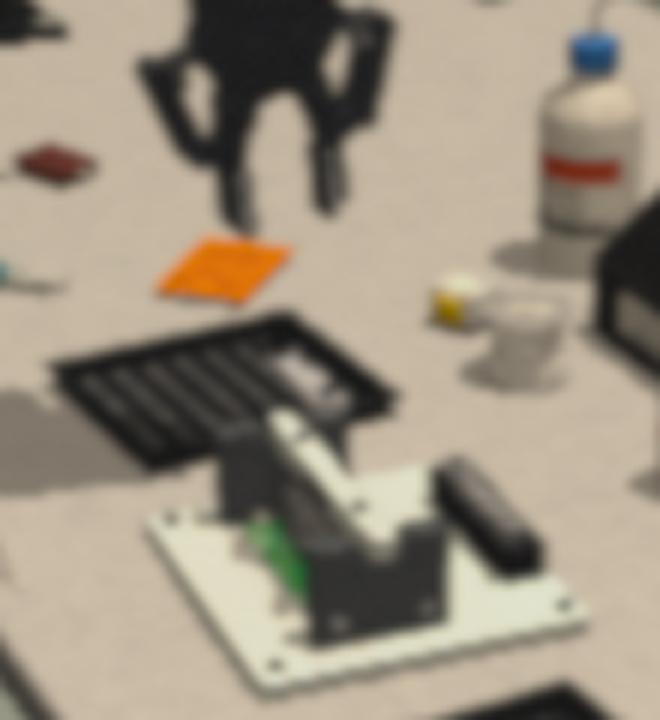

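View pics/g2.png

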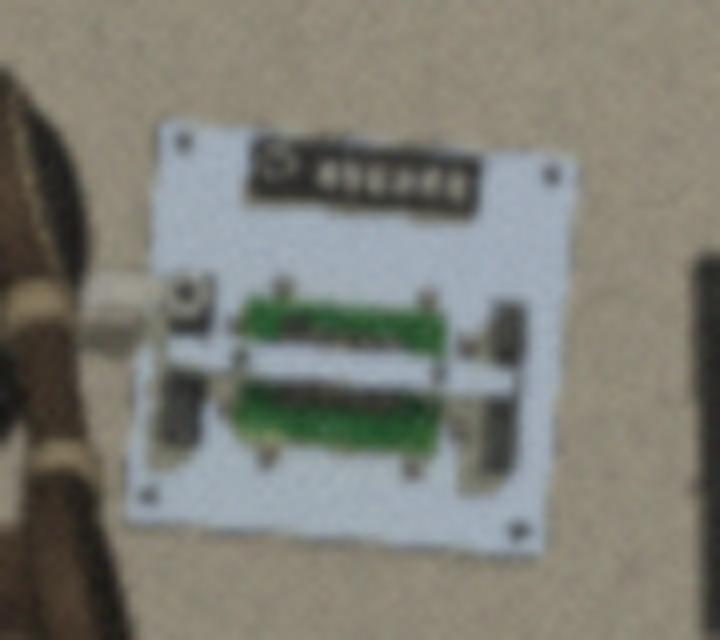

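```bash
python3 -c "
from h import *
print(back('top',[[(33.5)/8-.5+200,(287.5)/8-.5+150]],.095))"; python3 -m inch '[-0.001,-0.001,-0.006,0,-0.001,-0.001,-0.01,0,-0.001,-0.001,-0.012,0,0,0,-0.012,0,0,0,-0.01,0,0,0,-0.005,0,0,0,-0.001,0,0,0,0,0,0,0,0,0]' 0.05; python3 -c "
from h import *
st()"
```

```text
[[0.52980227 0.16549784 0.095     ]]
clock: 57.25
eef_pos: [0.5287, 0.1571, 0.0966]
ee_rot: [0.999, 0.002, 0.035, 0.012]
force: [-0.5, 0.1, -0.0]
width: 0.586
t 57.25 pos [0.5287 0.1571 0.0966] jawaxis deg 0.31 zaxis [ 0.0704 -0.0246 -0.9972] F [-0.5  0.1 -0. ] w 0.0501 j [ 0.23  0.34  1.95 -0.06  0.79  0.27]
```

```bash
python3 -m inch '[0,0.003,0,0,0,0.003,0,0,0,0.001,0,0,0,0,0,0,0,0,0,0]' 0.05; python3 -c "
from h import *
st()"; python3 -m inch '[0,0,0,0,0,0,0,0,0,0,0,0,0,0,0,0,0,0,0,0,0,0,0,0]' 0 20; python3 -c "
from h import *
st()
F=(.502,.042,np.radians(-3.5))
p=manip.get_state()['eef_pos'];d=p[:2]-fp(F,[[.025,.065,0]])[0,:2]
print(np.linalg.norm(d), 'lever deg', 180-3.5-np.degrees(np.arctan2(d[1],d[0])))
th=np.radians(86-np.arange(13)*7.1)
K=fp(F,np.c_[.025-.06*np.cos(th),.065+.06*np.sin(th),th*0])
print((np.diff(K,axis=0)*1000).round(1)[:,:2].tolist())
"
```

```text
clock: 57.67
eef_pos: [0.5307, 0.1657, 0.099]
ee_rot: [0.999, 0.002, 0.038, 0.012]
force: [0.3, 0.7, 0.7]
width: 0.588
t 57.67 pos [0.5307 0.1657 0.099 ] jawaxis deg 0.32 zaxis [ 0.0752 -0.0233 -0.9969] F [0.3 0.7 0.7] w 0.0502 j [ 0.25  0.34  1.94 -0.06  0.79  0.28]
clock: 58.17
eef_pos: [0.5312, 0.1661, 0.0998]
ee_rot: [0.999, 0.002, 0.038, 0.011]
force: [0.2, 0.6, 0.1]
width: 0.152
t 58.17 pos [0.5312 0.1661 0.0998] jawaxis deg 0.33 zaxis [ 0.0764 -0.0227 -0.9968] F [0.2 0.6 0.1] w 0.0130 j [ 0.25  0.34  1.94 -0.06  0.79  0.28]
0.06079156773857011 lever deg 86.74042411669315
[[-7.4, -0.5], [-7.3, -1.4], [-7.1, -2.3], [-6.7, -3.2], [-6.3, -4.0], [-5.7, -4.7], [-5.1, -5.4], [-4.4, -6.0], [-3.6, -6.5], [-2.8, -6.9], [-1.9, -7.2], [-1.0, -7.4]]
```

```bash
python3 -m inch '[-0.0074,-0.0005,0,7.1,-0.0073,-0.0014,0,7.1,-0.0071,-0.0023,0,7.1,-0.0067,-0.0032,0,7.1,-0.0063,-0.004,0,7.1,-0.0057,-0.0047,0,7.1,-0.0051,-0.0054,0,7.1,-0.0044,-0.006,0,7.1,-0.0036,-0.0065,0,7.1,-0.0028,-0.0069,0,7.1,-0.0019,-0.0072,0,7.1,-0.001,-0.0074,0,7.1]'; python3 -c "
from h import *
st()
F=(.502,.042,np.radians(-3.5))
p=manip.get_state()['eef_pos'];d=p[:2]-fp(F,[[.025,.065,0]])[0,:2]
print(np.linalg.norm(d), 'lever deg', 180-3.5-np.degrees(np.arctan2(d[1],d[0])))"
```

```text
clock: 59.17
eef_pos: [0.4709, 0.1105, 0.0998]
ee_rot: [0.728, 0.685, 0.038, -0.019]
force: [1.3, 1.4, -1.4]
width: 0.155
t 59.17 pos [0.4709 0.1105 0.0998] jawaxis deg 86.56 zaxis [ 0.0295  0.0804 -0.9963] F [ 1.3  1.4 -1.4] w 0.0132 j [ 0.09  0.23  2.1   0.11  0.78 -1.49]
0.060212405964742 lever deg 1.3931413574200064
```

```bash
python3 -m inch '[0,-0.0015,0,0,0,-0.0015,0,0,0,0,0,0]'; python3 -c "
from h import *
st()"; python3 -m inch '[0,0,0,0,0,0,0,0,0,0,0,0]' 0.04; python3 -m inch '[0,0,0.01,0,0,0,0.02,0,0,0,0.03,0,0,0.005,0.025,0,-0.01,0.015,0.015,0,-0.02,0.025,0.01,0,-0.02,0.03,0,0,-0.02,0.03,0,0,-0.015,0.025,0,0,-0.01,0.015,0,0,-0.004,0.005,0,0,0,0,0,0]'; python3 -c "
from h import *
st()
im=vision.capture('side');crop(im,190,120,300,240,6,'pics/g.png')
im=vision.capture('top');cv2.imwrite('pics/top4.png',im[:,:,::-1]);crop(im,200,150,345,240,5,'pics/g2.png')"
```

```text
clock: 59.42
eef_pos: [0.4709, 0.109, 0.0998]
ee_rot: [0.731, 0.681, 0.04, -0.021]
force: [1.2, -0.2, -0.1]
width: 0.154
t 59.42 pos [0.4709 0.109  0.0998] jawaxis deg 86.03 zaxis [ 0.0297  0.0859 -0.9959] F [ 1.2 -0.2 -0.1] w 0.0132 j [ 0.09  0.23  2.1   0.12  0.78 -1.5 ]
clock: 59.67
eef_pos: [0.4708, 0.1091, 0.0998]
ee_rot: [0.732, 0.679, 0.04, -0.021]
force: [-0.9, 0.7, -0.1]
width: 0.466
clock: 60.67
eef_pos: [0.3697, 0.2638, 0.2259]
ee_rot: [0.736, 0.675, 0.046, -0.018]
force: [-0.2, -0.4, 0.0]
width: 0.469
t 60.67 pos [0.3697 0.2638 0.2259] jawaxis deg 85.08 zaxis [ 0.0434  0.0878 -0.9952] F [-0.2 -0.4  0. ] w 0.0401 j [ 0.49 -0.05  2.1   0.07  1.02 -1.03]
```

View pics/g.png

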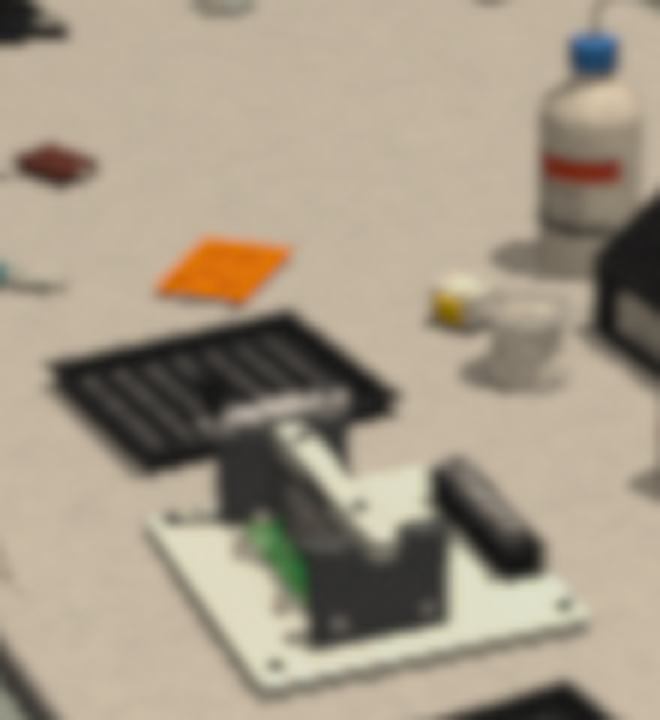

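View pics/g2.png

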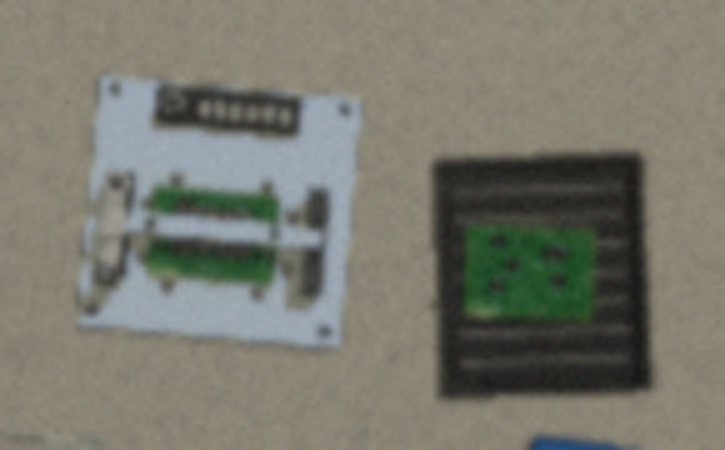

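```bash
python3 -m inch '[0,0,0,0,0,0,0,0,0,0,0,0]'; python3 -c "
from seg import *
st()
a=cv2.imread('pics/side0.png');b=vision.capture('side')[:,:,::-1]
cv2.imwrite('pics/fin.png',cv2.resize(np.hstack([a[180:235,210:290],b[180:235,210:290]]),None,fx=5,fy=5,interpolation=cv2.INTER_CUBIC))
t=vision.capture('top'); print('tested',board(t,285,175,330,220,.011))
"
```

```text
clock: 61.02
eef_pos: [0.3726, 0.2603, 0.2256]
ee_rot: [0.738, 0.673, 0.045, -0.017]
force: [0.7, -1.0, -0.1]
width: 0.464
t 61.02 pos [0.3726 0.2603 0.2256] jawaxis deg 84.76 zaxis [ 0.0446  0.0856 -0.9953] F [ 0.7 -1.  -0.1] w 0.0396 j [ 0.48 -0.05  2.1   0.07  1.02 -1.03]
tested [ 481.5  -163.94   86.75   61.68   89.29]
```

View pics/fin.png

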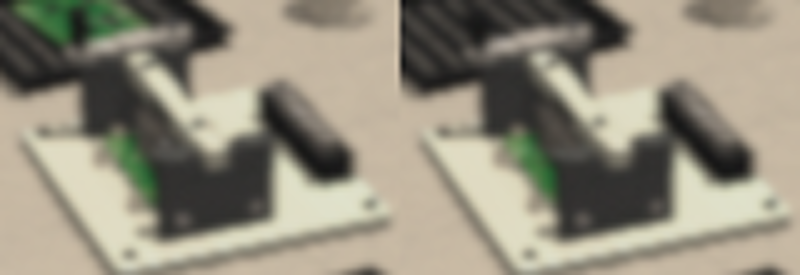

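The end state (right) matches the start state (left): lever over the bar's end, bar down in both slots. Handing in.

```bash
python3 -c "
from workcell import workorder; print(workorder.finish_job())"
```

```text
the job is handed in; nothing more can be done
None
```

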